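# Tighten the hexagonal cooling-water coupling by hand, then with the spanner

## Robot

A 6-joint arm with a two-finger parallel gripper is mounted at the origin on the work surface. World frame = base frame: x ahead of the robot, y to its left, z up, the work surface at z = 0. Lengths are in mm, angles in rad, forces in N, time in s.
With the tool pointing down it reaches from about 275 to 975 mm from the base axis. Payload 8.4 kg.
Tool frame: the origin (TCP) lies midway between the tips of the shut fingers; the grasp point (between the pads) lies arm.pinch_z behind it (arm.pinch_z is the distance from the TCP to the grasp point, in mm); z points along the fingers, y is the line along which they close (so a half turn about z gives the same grasp; the last joint's range is limited). The gripper opens to 92 mm and grips with 3 to 60 N. Pads are 20 mm wide; open, the fingers measure 128 mm over their backs; the gripper's body (75 mm by 189 mm) begins 69 mm behind the grasp point.
Start: joints at [1.156, 0.353, 1.633, -0, 1.155, -0.002], TCP at [250.734, 572.503, 190.683] pointing down, gripper open.
Joint ranges: [-2.63, 2.63], [-0.92, 2.1], [0.06, 2.66], [-1.3, 4.44], [0, 2.69], [-3.02, 3.02]. Speed limits (rad/s): [2.22, 2.22, 2.79, 3.14, 3.14, 3.14].

## Interface

Orientations are given as [roll, pitch, yaw] about the fixed x, y, z axes, in that order (R = Rz(yaw) Ry(pitch) Rx(roll)).
In Python, from cell import arm gives the robot as it stands.
- The arm moves only by the shell command python3 -m jog 'ROWS' [OPENING]. ROWS is text: rows parted by semicolons, each of 6 numbers parted by spaces: the shift along the world's x, y, z normalised to -1 to 1, where 1 is 150 mm, then the turn, a rotation vector about the world's x, y, z normalised to -1 to 1, where 1 is 360 degrees. In form: x y z ax ay az; .... A call has 1 to 10 rows; each row is the pose to reach, as a shift and turn from the pose commanded when the call began, turning the shorter way round; what a row does not reach only later rows make up. A row lasts 1/12 s, in which the tool goes at most 41.7 mm and 7.16 degrees, less where a joint would pass 70% of its speed; a pose out of reach is approached as far as the arm can. A call with a number of a shift or a turn outside -1 to 1 is refused whole. A call with a gripper value outside its range is refused whole. OPENING is the opening, from 0 (shut) to 1 (fully open), set as the call begins (- or left out, the last holds). The fingers move at their own pace and stop on an object; the grip force is fixed at half the most. Time passes only in rows, so rows that repeat a pose let the fingers close. It gives the time, the measured TCP pose, the force, the opening and the grip force at its end, in the units of the state.
- arm.get_obs(): the state, without advancing time (a new reading comes with each control period).
- arm.read_camera(name): name is "side" or "top"; returns the picture (384x512x3 uint8, red, green, blue); there is no depth.
- arm.get_calibration(name): a dict with "fx", "fy", "cx", "cy" (pixels), "eye" and "orientation" of the camera in the world. Camera axes: x right, y up, looking along -z (the intrinsics and any distortion apply to the point x, -y, -z); pixel columns grow to the right and rows downward; lengths in mm; the calibration is good to about 2 mm. A picture is of the moment at which its call begins. get_calibration takes no time and is no camera call.
- arm.job_done(): hands the job in; it is judged then, once.
The state is a dict: "time_s": time; "joint_pos": joint angles; "qd": joint speeds; "joint_efforts": joint torques, N m; "position": TCP position; "eef_rot": TCP orientation; "wrist_force": force on the tool from outside, world axes, zero at the start; "torque": the same for the moment, N m; "opening": finger opening in mm; "grasp_force": force on a finger pad.
Only numpy, scipy, OpenCV 4.12 (cv2) and the standard library are available. Lean on these libraries where they do the work, as an engineer would, in place of code of your own. Each camera call takes 0.05 s, during which the arm holds its last target. There are 200 camera calls.

## Task

The hexagonal hose coupling on one of the two bench water outlets is loose. Take hold of its nut and turn it clockwise (seen from above) by hand until it stops, hand-tight and no further, and let go; then pull the spanner straight up out of its sprung roller clips, fit its open jaw over the nut from the side and turn it on clockwise, with the spanner only, to the final firm stop. Finish by laying the spanner down flat on the rubber mat, let go, and leave the round knurled coupling and everything else on the bench undisturbed.

Things in the scene. Friction and masses are not known exactly. Their poses are not given: they have to be found in the camera images.
- hex_outlet: Fixed outlet with the HEXAGONAL brass nut: flange 80 x 80 x 12 mm, riser 28 mm thick up to 68 mm, gland 33 mm thick to 76 mm, nut from 76 to 104 mm above the bench, then a hose tail (barbs 21 mm thick) ending at 139 mm. Origin: under its centre; z up, the nut's axis. At joints 0 the nut's flats face this body's x and every 60 deg from it; its angle from there is -(nut + gland) about z
- nut_mid (a point): centre of the hexagonal nut, 90 mm above the bench; turns with the nut: x is square to one pair of flats, z up. The nut is 36 mm across flats, 41.6 mm across corners, 28 mm high
- nut (a joint): free run-down of the hexagonal nut, rad; grows clockwise seen from above; 1.2 = hand-tight, where it meets the gland. It turns easily (0.35 N m)
- gland (a joint): further tightening after hand-tight, rad; grows clockwise seen from above; starts at 0, firm stop at 0.5. It takes about 1.2 N m: some 12 N at the spanner's grip point. The nut turns with it
- round_outlet: the other fixed outlet, same flange and height but with a ROUND knurled collar 50 mm in diameter in place of the nut: to be left alone. Origin: centre of the underside. The two outlets may stand either way round, left or right
- collar (a joint): angle of the round knurled collar, rad; to be left as it is (0)
- spanner: loose steel open-ended spanner, 183 mm long, 12 thick, 0.22 kg. Origin: centre of the jaw opening at mid-thickness (lies on the nut's axis when fitted). x points out of the open jaw, z up. Jaw opening 38 mm wide (y -19 to 19); prongs from x = -22.5 mm (throat) to +18, each 13 mm wide; head 64 mm wide; handle 20 mm wide, from x = -40 to -165 mm
- spanner_grip (a point): point on the spanner's handle, 102 mm behind its origin, at mid-thickness, midway between the two clips while it is stored; axes as the spanner's
- spanner_tail (a point): point on the spanner's handle 160 mm behind its origin, 5 mm from the handle's end
- clip_rail: fixed rail 150 x 36 x 20 mm that stores the spanner: jaw to the rail's +x, underside 50 mm above the bench, spanner_grip over the rail's origin (under its centre). At x = -48 and +48 mm a saddle 18 mm long with two sprung rollers (out to y = +-30 mm, up to 81 mm above the bench) closing over the handle's edges; a straight upward pull of about 10 N snaps it out
- mat: fixed black rubber mat 280 (x) x 170 (y) x 3 mm on the bench. Origin: centre of its underside; it may lie left or right, the clip rail on the other side
- beaker: glass beaker, 72 mm in diameter, 90 mm high, bystander; origin under its centre
- flask: conical glass flask, 84 mm in diameter, 122 mm high, bystander; origin under its centre
- bottle: orange plastic bottle, 68 mm in diameter, 135 mm high, bystander; origin under its centre
- jar: amber glass jar with black cap, 64 mm in diameter, 85 mm high, bystander; origin under its centre
- cork_ring: cork flask ring, 100 mm in diameter, 30 mm high, bystander; origin under its centre
- bosshead: dark steel clamp boss, about 66 x 28 x 32 mm, lying on the bench between the robot and the outlets, bystander; origin under its block
- screwdriver: screwdriver 160 mm long lying on the bench in front of the robot, bystander; origin at its underside
Not all that is in view belongs to the job. There is more than one size of the spanner; the one meant has the size given above.

How it is judged:
By the outcome, as a careful person would: the job done as asked, in the order asked, and still so for the second after the job is handed in, with the robot touching nothing.
It also fails if it takes over 62 s, if anything falls off the work surface, if the arm or the gripper's body presses on something with over 40 N, if the wrist force passes 120 N, or if a joint passes its speed limit or range.

## Working session

There is one attempt and no reset: what is moved stays moved. The work goes in short steps, Python scripts to look and compute and a shell command to move; the robot and the scene stay as the last step left them, time stands still between calls to the robot, and variables do not carry over. Pictures are saved under pics/ and viewed, at most 10 in all, crops included, and the job is handed in when it is done.

```bash
mkdir -p pics; ls; python3 - <<'E'
from cell import arm
import cv2
print(arm.get_obs(), arm.pinch_z)
for n in("top","side"):
    print(n,arm.get_calibration(n))
    cv2.imwrite(f"pics/{n}0.png",arm.read_camera(n)[:,:,::-1])
E
```

```text
pics
{'time_s': 0.0, 'joint_pos': array([ 1.15561036e+00,  3.53636030e-01,  1.63411632e+00, -2.59905688e-05,
        1.15520964e+00, -2.38807747e-03]), 'qd': array([-0.0003243 ,  0.00132675, -0.00126593, -0.00110999,  0.00115958,
        0.00053531]), 'joint_efforts': array([ 6.06261910e-04, -5.93834102e+01, -3.34214580e+01,  6.96047070e-02,
        2.36697786e-02, -5.56921259e-05]), 'position': array([250.52388245, 572.02134694, 189.97891458]), 'eef_rot': array([-3.14022327e+00,  2.04937228e-05,  2.72880529e+00]), 'wrist_force': array([-0.47036162, -0.95424346, -0.66270237]), 'torque': array([0.01371217, 0.01493327, 0.01356329]), 'grasp_force': 0.0, 'opening': 91.85329425997217} 18.700000000000003
top {'fx': 413.5452465593795, 'fy': 413.5452465593795, 'cx': 252.20783529453462, 'cy': 186.88930122785666, 'eye': array([ 401.27496862,    2.09797614, 1053.5566798 ]), 'orientation': array([ 0.1795738 , -0.01520501, -1.54207984])}
side {'fx': 369.5927114756741, 'fy': 369.5927114756741, 'cx': 253.818053333038, 'cy': 194.14325225709578, 'eye': array([  99.93459123, -517.95810692,  783.23415664]), 'orientation': array([ 0.79469429,  0.01132263, -0.73813859])}
```

View pics/top0.png

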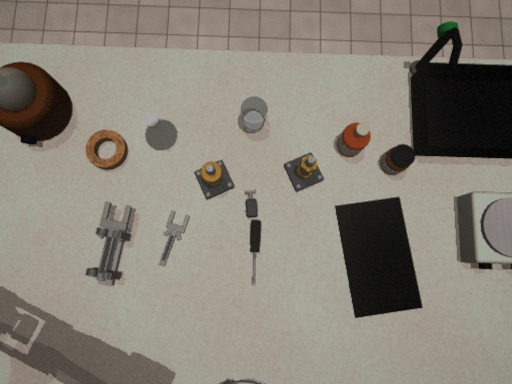

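View pics/side0.png

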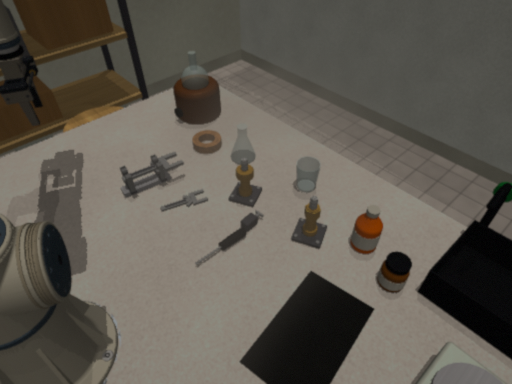

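The top view shows the rail with the spanner at about (112,245), a smaller decoy spanner at (174,238), outlets at (213,178) and (305,170), and the mat at (378,255). I'll enlarge the key regions next.

```bash
cat > h.py <<'E'
import numpy as np, cv2
from scipy.spatial.transform import Rotation as R
from cell import arm
C={n:arm.get_calibration(n) for n in("top","side")}
def rot(n): return R.from_euler('xyz',C[n]['orientation']).as_matrix()
def ray(n,u,v):
    c=C[n]; d=rot(n)@np.array([(u-c['cx'])/c['fx'],-(v-c['cy'])/c['fy'],-1.]); return np.array(c['eye']),d
def plane(n,u,v,z):
    e,d=ray(n,u,v); return e+d*(z-e[2])/d[2]
def tri(pt,ps):
    A=np.zeros((3,3));b=np.zeros(3)
    for n,p in(("top",pt),("side",ps)):
        e,d=ray(n,*p);d=d/np.linalg.norm(d);P=np.eye(3)-np.outer(d,d);A+=P;b+=P@e
    return np.linalg.solve(A,b)
def proj(n,p):
    c=C[n];q=rot(n).T@(np.array(p,float)-c['eye']);return np.array([c['cx']+c['fx']*q[0]/-q[2],c['cy']-c['fy']*q[1]/-q[2]])
def crop(im,x,y,w,h,s): return cv2.resize(im[y:y+h,x:x+w],(w*s,h*s),interpolation=cv2.INTER_CUBIC)
E
python3 - <<'E'
from h import *
t=cv2.imread('pics/top0.png');s=cv2.imread('pics/side0.png')
a=np.hstack([crop(t,190,145,66,50,6),crop(t,280,140,66,50,6)])
b=np.hstack([crop(s,220,160,66,50,6),crop(s,280,195,66,50,6)])
cv2.imwrite('pics/m1.png',np.vstack([a,b]))
a=np.hstack([crop(t,80,195,66,95,6),crop(s,115,140,66,95,6)])
cv2.imwrite('pics/m2.png',a)
E
```

```text
(no output)
```

View pics/m1.png

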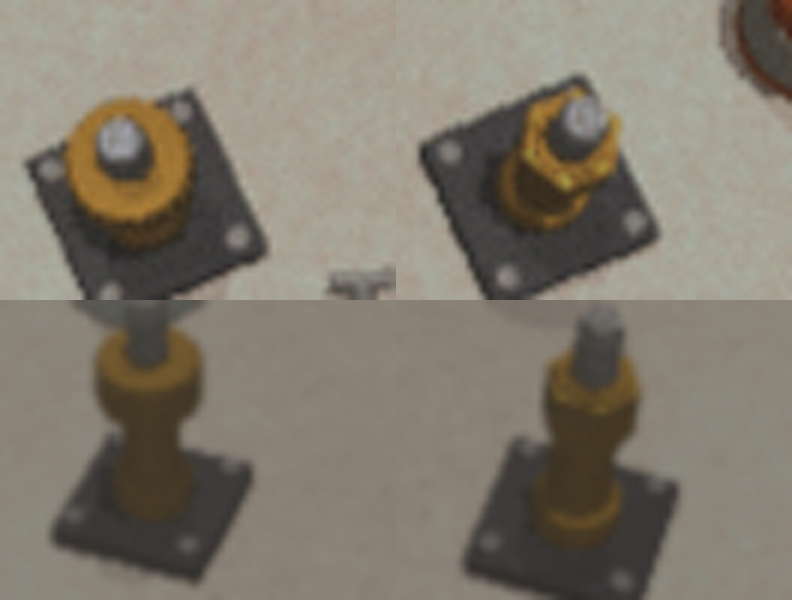

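View pics/m2.png

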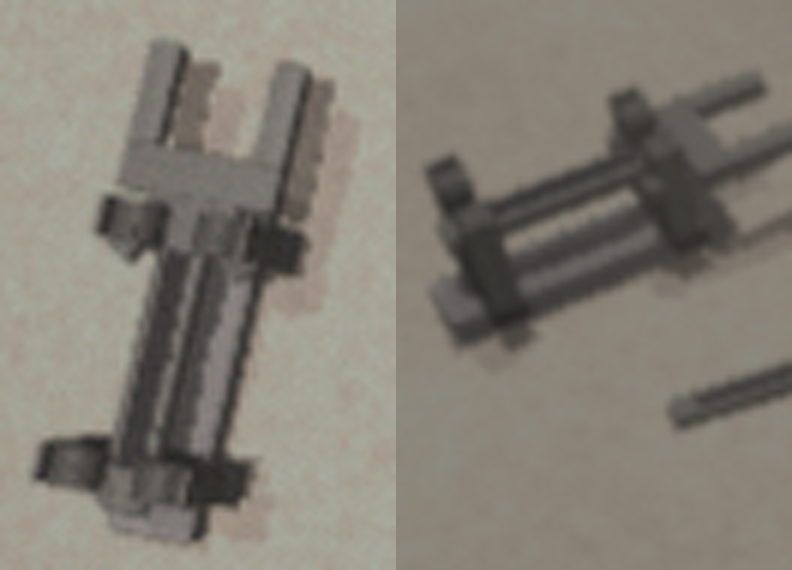

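The right outlet (top about (309,163)) is the hexagonal one and the left is round. Next I'll measure positions with one more side crop of the spanner and the mat.

```bash
python3 - <<'E'
from h import *
t=cv2.imread('pics/top0.png');s=cv2.imread('pics/side0.png')
cv2.imwrite('pics/m3.png',crop(s,115,145,80,60,10))
# hex outlet
f=lambda X,Y,ox,oy:(ox+X/6,oy+Y/6)
fl=[plane('top',*f(X-396,Y,280,140),12)[:2] for X,Y in((422,145),(583,76),(659,238),(497,305))]
print('flange c',np.mean(fl,0)); 
for i in range(4):
    d=fl[(i+1)%4]-fl[i];print(np.linalg.norm(d),np.degrees(np.arctan2(d[1],d[0]))%90)
fs=[plane('side',*f(X-396,Y,280,195),12)[:2] for X,Y in((465,575-300),(515,438-300),(679,487-300))]
print('side flange corners',fs)
hx=[plane('top',*f(X-396,Y,280,140),104)[:2] for X,Y in((540,93),(588,88),(622,125),(608,182),(562,193),(524,152))]
c=np.mean(hx,0);print('nut c',c)
for p in hx: d=p-c;print(np.linalg.norm(d),np.degrees(np.arctan2(d[1],d[0]))%60)
# tail tip
print('tail tri',tri(f(585-396,115,280,140),f(604-396,312-300,280,195)))
# round outlet
print('round', plane('top',*f(128,160,190,145),104))
# mat
m=(cv2.cvtColor(t,cv2.COLOR_BGR2GRAY)<30).astype(np.uint8);m[:190]=0;m[:,:320]=0;m[:,430:]=0
k=max(cv2.findContours(m,0,2)[0],key=cv2.contourArea);r=cv2.boxPoints(cv2.minAreaRect(k))
w=[plane('top',*p,3)[:2] for p in r];print('mat',np.mean(w,0),w)
g=lambda X,Y:f(X,Y,80,195)
for z in(75,80):
  for n,p in dict(ltip=(168,43),rtip=(292,68),lback=(122,178),rback=(275,208)).items():print(z,n,plane('top',*g(*p),z)[:2])
for n,u in dict(beaker=(253,122),bottle=(352,145),jar=(397,162),boss=(251,205),flask=(160,135)).items():print(n,plane('top',*u,20)[:2])
E
```

```text
flange c [ 634.70259379 -140.97162097]
76.94424299235483 25.41140111464459
77.98381778208537 24.959533510822837
76.1059935673108 24.335917825050373
76.55327756782842 25.588511185071198
side flange corners [array([ 576.71174879, -128.46141019]), array([652.2593613 , -88.61589371]), array([ 684.80502491, -159.56826009])]
nut c [ 635.36613509 -141.50993647]
22.620408853096773 36.74721932064757
21.491933478940037 45.26743041701517
19.925088124792826 48.044833379714774
21.701333400989363 38.27860756852726
22.518839768402216 48.12582118419073
20.58420382491071 46.97608424695041
tail tri [ 635.07777548 -139.74907954  143.6582367 ]
round [607.27385669  89.51334391 104.        ]
mat [ 427.16667451 -330.03196008] [array([ 547.35947125, -223.27667228]), array([ 583.12453352, -393.5687622 ]), array([ 305.15414292, -433.0296852 ]), array([ 273.02855037, -270.25272064])]
75 ltip [531.61517747 333.84197168]
75 rtip [523.16000431 284.1531317 ]
75 lback [477.73942036 346.93349877]
75 rback [467.8117233  286.25822694]
80 ltip [530.94919557 332.14690382]
80 rtip [522.53722467 282.71195225]
80 lback [477.34872019 345.17153888]
80 rback [467.47174935 284.80629137]
beaker [761.74138497  -5.34335255]
bottle [ 708.0062806  -264.19673172]
jar [ 666.36344611 -380.14644876]
boss [542.82522931  -6.51335869]
flask [718.33151196 234.47054697]
```

View pics/m3.png

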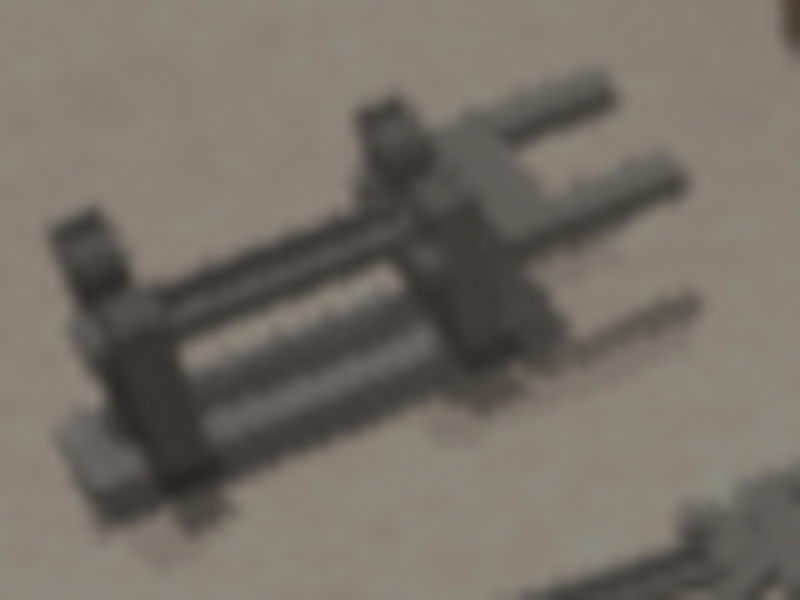

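```bash
python3 - <<'E'
from h import *
g=lambda X,Y:(80+X/6,195+Y/6); q=lambda X,Y:(115+X/10,145+Y/10)
L=tri(g(168,43),q(610,85));Rr=tri(g(292,68),q(684,178));print(L,Rr)
# roller tops (outer corner) & rail end
print('near tail roller',tri(g(245,465),q(140,300)),'far',tri(g(40,462),q(80,215)))
z=62
P={n:plane('top',*g(*p),z)[:2] for n,p in dict(ltip=(168,43),rtip=(292,68),lthr=(137,150),rthr=(262,172),loL=(150,42),loB=(122,178),roT=(310,72),roB=(280,210)).items()}
for n in P:print(n,P[n])
t=(P['ltip']+P['rtip'])/2
for a,b in(('loB','loL'),('roB','roT'),('rtip','ltip')):
  d=P[b]-P[a];print(a,b,np.linalg.norm(d),np.degrees(np.arctan2(d[1],d[0])))
d=P['ltip']-P['rtip'];d/=np.linalg.norm(d);x=np.array([d[1],-d[0]]);o=t-18*x
print('origin',o,'x',x,'grip',o-102*x)
# saddles at +-48: top roller centres from picture
r=[plane('top',*g(*p),75)[:2] for p in((70,462),(225,480),(132,215),(278,247))]
print('saddle mids',(r[0]+r[1])/2,(r[2]+r[3])/2,'mean',np.mean(r,0)); d=(r[2]+r[3]-r[0]-r[1])/2;print(np.linalg.norm(d),np.degrees(np.arctan2(d[1],d[0])))
E
```

```text
[534.5350636  339.71765314  56.82089488] [527.00131085 289.87674125  52.94492516]
near tail roller [362.55754275 283.98390255 106.92613914] far [369.28521948 364.42010068  83.07836389]
ltip [533.34673043 338.24914812]
rtip [524.77923138 287.90019827]
lthr [490.0538803  346.62388059]
rthr [482.80146483 296.36618019]
loL [533.5289336  345.46866418]
loB [478.75524079 351.51459446]
roT [523.38753346 280.58814376]
roB [467.96453144 287.99321754]
loB loL 55.10635804195787 -6.2988201084527615
roB roT 55.91551011674642 -7.610224326739278
rtip ltip 51.07268145855047 80.34291044048737
origin [511.31805208 316.09419319] x [ 0.98582938 -0.16775111] grip [410.76345541 333.20480651]
saddle mids [365.77190884 326.63175962] [458.05177093 312.75848288] mean [411.91183989 319.69512125]
93.31688355137604 -8.549769363113686
```

Rail, spanner (about -8° yaw, grip near (410,331), mid height about 56), hex outlet (635,-141) and mat (427,-330) are measured. Moving above the nut.

```bash

python3 -m jog '0.512 -0.951 0 0 0 -0.029;0.512 -0.951 0 0 0 -0.029;0.512 -0.951 0 0 0 -0.029;0.512 -0.951 0 0 0 -0.029' 1
python3 -m jog '0.512 -0.951 0 0 0 -0.029;0.512 -0.951 0 0 0 -0.029;0.512 -0.951 0 0 0 -0.029;0.512 -0.951 0 0 0 -0.029'
python3 -m jog '0.512 -0.951 0 0 0 -0.029;0.512 -0.951 0 0 0 -0.029;0.512 -0.951 0 0 0 -0.029;0.512 -0.951 0 0 0 -0.029'
python3 -m jog '0.512 -0.951 0 0 0 -0.029;0.512 -0.951 0 0 0 -0.029;0.512 -0.951 0 0 0 -0.029;0.512 -0.951 0 0 0 -0.029'
python3 -m jog '0.512 -0.951 0 0 0 -0.029;0.512 -0.951 0 0 0 -0.029;0.512 -0.951 0 0 0 -0.029;0.512 -0.951 0 0 0 -0.029;0.512 -0.951 0 0 0 -0.029;0.512 -0.951 0 0 0 -0.029'
python3 -c "
from h import *
o=arm.get_obs();print(np.degrees(o['eef_rot']),o['joint_pos'],o['torque'])"
```

```text
time_s: 0.43
position: [327.8, 427.7, 190.2]
eef_rot: [-3.141, 0.0, 2.547]
wrist_force: [0.9, -0.1, 0.5]
opening: 92.0
grasp_force: 0.0
time_s: 0.77
position: [404.8, 284.9, 190.6]
eef_rot: [-3.141, 0.0, 2.364]
wrist_force: [0.8, -0.4, -0.5]
opening: 91.6
grasp_force: 0.0
time_s: 1.1
position: [481.7, 142.2, 190.6]
eef_rot: [-3.141, 0.0, 2.182]
wrist_force: [0.5, 0.6, -0.3]
opening: 92.1
grasp_force: 0.0
time_s: 1.43
position: [558.6, -0.6, 190.5]
eef_rot: [-3.141, 0.0, 1.999]
wrist_force: [0.3, 1.1, 0.6]
opening: 92.0
grasp_force: 0.0
time_s: 1.93
position: [634.7, -142.4, 189.7]
eef_rot: [-3.141, -0.001, 1.815]
wrist_force: [0.6, -0.6, 0.3]
opening: 91.8
grasp_force: 0.0
[-1.79939397e+02 -3.36649315e-02  1.03991397e+02] [-2.22992591e-01  3.93821837e-01  1.57513907e+00  5.22947419e-05
  1.17384074e+00 -4.67209095e-01] [-0.10316196 -0.01309857 -0.00452716]
```

```bash

python3 -m jog '0 0 -0.25 0 0 0;0 0 -0.5 0 0 0;0 0 -0.7 0 0 0;0 0 -0.79 0 0 0;0 0 -0.79 0 0 0;0 0 -0.79 0 0 0'
python3 -m jog '0 0 0 0 0 0;0 0 0 0 0 0;0 0 0 0 0 0;0 0 0 0 0 0;0 0 0 0 0 0' 0.3
python3 -c "
from h import *
o=arm.get_obs();print(o['torque'],o['position'])"
```

```text
time_s: 2.43
position: [634.6, -139.9, 72.6]
eef_rot: [-3.141, -0.0, 1.818]
wrist_force: [0.8, 0.3, -0.3]
opening: 91.8
grasp_force: 0.0
time_s: 2.85
position: [635.2, -140.9, 73.1]
eef_rot: [3.14, 0.001, 1.818]
wrist_force: [0.8, 0.6, 0.3]
opening: 60.8
grasp_force: 0.0
[-0.06691497  0.07042353  0.02955472] [ 635.17504526 -140.87001819   73.05449349]
```

```bash

python3 -m jog '0 0 0 0 0 0;0 0 0 0 0 0;0 0 0 0 0 0;0 0 0 0 0 0;0 0 0 0 0 0;0 0 0 0 0 0' 0
python3 -c "
from h import *
o=arm.get_obs();print(o['torque'],o['position'])"
python3 -m jog '0 0 0 0 0 0;0 0 0 0 0 0' 0
python3 -c "
from h import *
o=arm.get_obs();print(o['torque'],o['position'])"
```

```text
time_s: 3.35
position: [635.6, -140.6, 72.3]
eef_rot: [3.14, 0.0, 1.818]
wrist_force: [4.9, 2.3, -1.7]
opening: 37.1
grasp_force: 30.0
[ 0.28061326 -0.74965116  0.35766038] [ 635.55941818 -140.62060134   72.31626692]
time_s: 3.52
position: [635.5, -140.6, 72.3]
eef_rot: [3.14, 0.0, 1.818]
wrist_force: [4.9, 1.7, -2.0]
opening: 36.8
grasp_force: 30.0
[ 0.2530008  -0.8261096   0.29803133] [ 635.54824193 -140.62675202   72.30838471]
```

```bash
cat > st.py <<'E'
from h import *
o=arm.get_obs();print('T',o['torque'].round(2),'F',o['wrist_force'].round(1),'yaw',np.degrees(o['eef_rot'][2]).round(2),o['position'].round(1),o['opening'].round(1),o['grasp_force'].round(0),o['time_s'])
E
python3 -m jog '0 0 0 0 0 -0.014;0 0 0 0 0 -0.028;0 0 0 0 0 -0.042;0 0 0 0 0 -0.055;0 0 0 0 0 -0.055' >/dev/null; python3 st.py
python3 -m jog '0 0 0 0 0 -0.008;0 0 0 0 0 -0.008' >/dev/null; python3 st.py
```

```text
Traceback (most recent call last):
  File "st.py", line 2, in <module>
    o=arm.get_obs();print('T',o['torque'].round(2),'F',o['wrist_force'].round(1),'yaw',np.degrees(o['eef_rot'][2]).round(2),o['position'].round(1),o['opening'].round(1),o['grasp_force'].round(0),o['time_s'])
                                                                                                                                                   ^^^^^^^^^^^^^^^^^^
AttributeError: 'float' object has no attribute 'round'
Traceback (most recent call last):
  File "st.py", line 2, in <module>
    o=arm.get_obs();print('T',o['torque'].round(2),'F',o['wrist_force'].round(1),'yaw',np.degrees(o['eef_rot'][2]).round(2),o['position'].round(1),o['opening'].round(1),o['grasp_force'].round(0),o['time_s'])
                                                                                                                                                   ^^^^^^^^^^^^^^^^^^
AttributeError: 'float' object has no attribute 'round'
```

```bash
sed -i "s/o\['opening'\].round(1),o\['grasp_force'\].round(0),/round(o['opening'],1),round(o['grasp_force']),/" st.py; python3 st.py
python3 -m jog '0 0 0 0 0 -0.004;0 0 0 0 0 -0.004' >/dev/null; python3 st.py
```

```text
T [ 0.27 -0.43  0.22] F [3.5 1.8 0.5] yaw 81.5 [ 634.8 -140.7   72.3] 36.6 30 4.1
T [ 0.33 -0.44  0.31] F [3.4 2.7 0.2] yaw 80.15 [ 634.8 -140.7   72.3] 36.8 30 4.2667
```

```bash

python3 -m jog '0 0 0 0 0 -0.004;0 0 0 0 0 -0.004' >/dev/null; python3 st.py
python3 -m jog '0 0 0 0 0 -0.004;0 0 0 0 0 -0.004' >/dev/null; python3 st.py
```

```text
T [ 0.32 -0.38  0.3 ] F [2.6 2.4 0.3] yaw 78.69 [ 634.8 -140.7   72.3] 36.4 30 4.4333
T [ 0.37 -0.31  0.32] F [2.6 1.2 0.6] yaw 77.23 [ 634.7 -140.7   72.2] 37.1 30 4.6
```

```bash

python3 -m jog '0 0 0 0 0 -0.003;0 0 0 0 0 -0.003' >/dev/null; python3 st.py

```

```text
T [ 0.39 -0.28  0.3 ] F [2.3 2.1 1.5] yaw 76.08 [ 634.7 -140.7   72.3] 36.4 30 4.7667
```

```bash

python3 -m jog '0 0 0 0 0 -0.003;0 0 0 0 0 -0.003' >/dev/null; python3 st.py

```

```text
T [ 0.47 -0.26  0.3 ] F [1.5 1.8 2.5] yaw 74.94 [ 634.7 -140.6   72.2] 36.9 30 4.9333
```

```bash

python3 -m jog '0 0 0 0 0 -0.003;0 0 0 0 0 -0.003' >/dev/null; python3 st.py

```

```text
T [ 0.49 -0.1   0.31] F [0.8 3.1 1.7] yaw 73.83 [ 634.6 -140.7   72.2] 36.6 30 5.1
```

```bash

python3 -m jog '0 0 0 0 0 -0.004;0 0 0 0 0 -0.004' >/dev/null; python3 st.py

```

```text
T [ 0.51 -0.11  0.26] F [1.1 2.4 3.5] yaw 72.41 [ 634.6 -140.6   72.2] 36.7 30 5.2667
```

```bash

python3 -m jog '0 0 0 0 0 -0.004;0 0 0 0 0 -0.004' >/dev/null; python3 st.py

```

```text
T [0.56 0.01 0.28] F [1.1 4.4 2.7] yaw 71.0 [ 634.6 -140.7   72.2] 36.5 30 5.4333
```

```bash

python3 -m jog '0 0 0 0 0 -0.01;0 0 0 0 0 -0.02;0 0 0 0 0 -0.02' >/dev/null; python3 st.py

```

```text
T [0.68 0.17 0.19] F [0.1 3.7 3.7] yaw 63.72 [ 634.4 -140.6   72.2] 36.1 30 5.6833
```

```bash

python3 -m jog '0 0 0 0 0 -0.01;0 0 0 0 0 -0.02;0 0 0 0 0 -0.02' >/dev/null; python3 st.py

```

```text
T [0.92 0.4  0.24] F [-1.3  4.7  5.2] yaw 56.62 [ 634.2 -140.5   72.2] 37.1 30 5.9333
```

```bash

python3 -m jog '0 0 0 0 0 -0.005;0 0 0 0 0 -0.005' >/dev/null; python3 st.py

```

```text
T [0.87 0.41 0.3 ] F [-1.9  5.2  5.8] yaw 54.98 [ 634.1 -140.4   72.2] 36.3 30 6.1
```

```bash

python3 -m jog '0 0 0 0 0 -0.004;0 0 0 0 0 -0.004' >/dev/null; python3 st.py

```

```text
T [0.94 0.49 0.31] F [-1.7  4.8  5.2] yaw 53.56 [ 634.1 -140.4   72.2] 36.9 30 6.2667
```

```bash

python3 -m jog '0 0 0 0 0 -0.003;0 0 0 0 0 -0.003' >/dev/null; python3 st.py

```

```text
T [0.87 0.56 0.3 ] F [-1.7  4.2  5.2] yaw 52.5 [ 634.1 -140.4   72.2] 36.5 30 6.4333
```

```bash

python3 -m jog '0 0 0 0 0 -0.002;0 0 0 0 0 -0.002' >/dev/null; python3 st.py

```

```text
T [0.92 0.47 0.34] F [-1.8  5.   5.2] yaw 51.81 [ 634.1 -140.4   72.2] 37.0 30 6.6
```

```bash

python3 -m jog '0 0 0 0 0 -0.003;0 0 0 0 0 -0.003' >/dev/null; python3 st.py

```

```text
T [1.01 0.51 0.34] F [-2.2  4.8  5.5] yaw 50.7 [ 634.  -140.4   72.2] 36.6 30 6.7667
```

```bash

python3 -m jog '0 0 0 0 0 -0.003;0 0 0 0 0 -0.003' >/dev/null; python3 st.py

```

```text
T [0.87 0.5  0.31] F [-1.1  5.9  6.3] yaw 49.62 [ 634.  -140.3   72.2] 36.9 30 6.9333
```

```bash

python3 -m jog '0 0 0 0 0 -0.003;0 0 0 0 0 -0.003' >/dev/null; python3 st.py

```

```text
T [1.02 0.54 0.32] F [-1.7  5.6  5.3] yaw 48.54 [ 634.  -140.3   72.2] 36.5 30 7.1
```

```bash

python3 -m jog '0 0 0 0 0 -0.002;0 0 0 0 0 -0.002' >/dev/null; python3 st.py

```

```text
T [0.94 0.57 0.3 ] F [-2.4  4.4  6.4] yaw 47.84 [ 634.  -140.3   72.2] 36.5 30 7.2667
```

```bash

python3 -m jog '0 0 0 0 0 -0.002;0 0 0 0 0 -0.002' >/dev/null; python3 st.py

```

```text
T [0.98 0.58 0.36] F [-1.9  5.7  6.3] yaw 47.12 [ 633.9 -140.3   72.2] 36.7 30 7.4333
```

```bash

python3 -m jog '0 0 0 0 0 -0.002;0 0 0 0 0 -0.002' >/dev/null; python3 st.py

```

```text
T [1.03 0.56 0.34] F [-1.9  4.7  5.7] yaw 46.4 [ 633.9 -140.3   72.1] 36.6 30 7.6
```

```bash

python3 -m jog '0 0 0 0 0 -0.002;0 0 0 0 0 -0.002' >/dev/null; python3 st.py

```

```text
T [1.05 0.61 0.33] F [-2.   5.7  6.6] yaw 45.68 [ 633.9 -140.2   72.1] 36.4 30 7.7667
```

```bash

python3 -m jog '0 0 0 0 0 -0.002;0 0 0 0 0 -0.002' >/dev/null; python3 st.py

```

```text
T [1.07 0.6  0.34] F [-1.9  5.7  5.5] yaw 44.96 [ 633.9 -140.2   72.2] 36.8 30 7.9333
```

```bash

python3 -m jog '0 0 0 0 0 -0.002;0 0 0 0 0 -0.002' >/dev/null; python3 st.py

```

```text
T [1.08 0.59 0.38] F [-2.3  6.5  6.8] yaw 44.24 [ 633.9 -140.2   72.2] 36.7 30 8.1
```

```bash

python3 -m jog '0 0 0 0 0 -0.002;0 0 0 0 0 -0.002' >/dev/null; python3 st.py

```

```text
T [1.13 0.6  0.32] F [-2.9  5.   6.2] yaw 43.53 [ 633.9 -140.2   72.2] 36.6 30 8.2667
```

```bash

python3 -m jog '0 0 0 0 0 -0.002;0 0 0 0 0 -0.002' >/dev/null; python3 st.py

```

```text
T [1.05 0.59 0.31] F [-3.2  5.7  5.8] yaw 42.8 [ 633.9 -140.2   72.2] 36.6 30 8.4333
```

```bash

python3 -m jog '0 0 0 0 0 -0.002;0 0 0 0 0 -0.002' >/dev/null; python3 st.py

```

```text
T [1.11 0.71 0.39] F [-1.9  5.4  6. ] yaw 42.08 [ 633.8 -140.2   72.1] 36.6 30 8.6
```

```bash

python3 -m jog '0 0 0 0 0 -0.002;0 0 0 0 0 -0.002' >/dev/null; python3 st.py

```

```text
T [1.09 0.66 0.36] F [-2.7  6.3  5.9] yaw 41.36 [ 633.8 -140.1   72.2] 36.6 30 8.7667
```

```bash
python3 - <<'E'
from h import *
s=arm.read_camera('side')[:,:,::-1];cv2.imwrite('pics/s1.png',s)
t=arm.read_camera('top')[:,:,::-1];cv2.imwrite('pics/t1.png',t)
cv2.imwrite('pics/m4.png',np.hstack([crop(s,285,185,60,70,6),crop(t,275,135,60,70,6)]))
print(proj('side',[634.5,-141,104])-[285,185])
E
```

```text
[28.18902311 23.54203496]
```

View pics/m4.png

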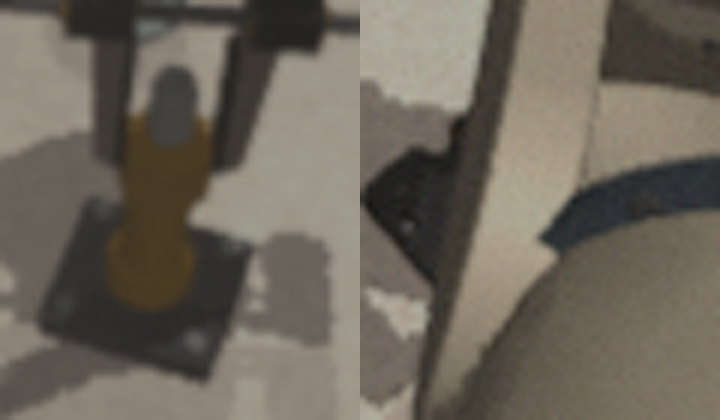

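The picture shows the nut held squarely between the pads, at about (165,160) in the crop. The torque is still at the free-run level, so I'll keep turning.

```bash

python3 -m jog '0 0 0 0 0 -0.003;0 0 0 0 0 -0.003' >/dev/null; python3 st.py

```

```text
T [1.13 0.66 0.33] F [-2.7  5.9  6. ] yaw 40.26 [ 633.8 -140.1   72.2] 36.7 30 9.0333
```

```bash

python3 -m jog '0 0 0 0 0 -0.003;0 0 0 0 0 -0.003' >/dev/null; python3 st.py

```

```text
T [1.19 0.62 0.34] F [-2.6  6.4  6.8] yaw 39.18 [ 633.8 -140.1   72.1] 36.6 30 9.2
```

```bash

python3 -m jog '0 0 0 0 0 -0.003;0 0 0 0 0 -0.003' >/dev/null; python3 st.py

```

```text
T [1.15 0.63 0.53] F [-2.1  5.3  6.6] yaw 38.11 [ 633.8 -140.1   72.2] 36.7 30 9.3667
```

```bash

python3 -m jog '0 0 0 0 0 -0.003;0 0 0 0 0 -0.003' >/dev/null; python3 st.py

```

```text
T [1.23 0.71 0.73] F [-2.3  6.1  6.9] yaw 37.06 [ 633.8 -140.1   72.2] 36.8 30 9.5333
```

```bash

python3 -m jog '0 0 0 0 0 -0.003;0 0 0 0 0 -0.003' >/dev/null; python3 st.py

```

```text
T [1.25 0.69 1.  ] F [-3.8  5.9  7.4] yaw 36.01 [ 633.7 -140.    72.1] 36.7 30 9.7
```

```bash

python3 -m jog '0 0 0 0 0 -0.003;0 0 0 0 0 -0.003' >/dev/null; python3 st.py

```

```text
T [1.14 0.8  1.09] F [-3.9  5.2  7. ] yaw 34.94 [ 633.5 -140.2   72.1] 37.1 30 9.8667
```

```bash

python3 -m jog '0 0 0 0 0 0.01;0 0 0 0 0 0.01' >/dev/null; python3 st.py

```

```text
T [ 0.99  0.81 -0.01] F [-3.7  4.8  7.2] yaw 38.7 [ 633.6 -140.3   72.1] 36.4 30 10.0333
```

```bash

python3 -m jog '-0.006 0.007 0 0 0 0;-0.006 0.007 0 0 0 0;-0.006 0.007 0 0 0 0' >/dev/null; python3 st.py

```

```text
T [0.08 0.37 0.06] F [-1.5  0.9  4.4] yaw 38.39 [ 633.6 -140.1   72.2] 36.6 30 10.2833
```

```bash

python3 -m jog '0 0 0 0 0 0;0 0 0 0 0 0;0 0 0 0 0 0;0 0 0 0 0 0;0 0 0.2 0 0 0;0 0 0.5 0 0 0;0 0 0.8 0 0 0;0 0 0.8 0 0 0' 1 
python3 -m jog '-0.372 0.783 0 0 0 -0.0324;-0.372 0.783 0 0 0 -0.0324;-0.372 0.783 0 0 0 -0.0324;-0.372 0.783 0 0 0 -0.0324' >/dev/null
python3 -m jog '-0.372 0.783 0 0 0 -0.0324;-0.372 0.783 0 0 0 -0.0324;-0.372 0.783 0 0 0 -0.0324;-0.372 0.783 0 0 0 -0.0324' >/dev/null
python3 -m jog '-0.372 0.783 0 0 0 -0.0324;-0.372 0.783 0 0 0 -0.0324;-0.372 0.783 0 0 0 -0.0324;-0.372 0.783 0 0 0 -0.0324' >/dev/null
python3 -m jog '-0.372 0.783 0 0 0 -0.0324;-0.372 0.783 0 0 0 -0.0324;-0.372 0.783 0 0 0 -0.0324;-0.372 0.783 0 0 0 -0.0324;-0.372 0.783 0 0 0 -0.0324' >/dev/null
python3 - <<'E'
import runpy;runpy.run_path('st.py')
from h import *
s=arm.read_camera('side')[:,:,::-1];cv2.imwrite('pics/s2.png',s)
t=arm.read_camera('top')[:,:,::-1];cv2.imwrite('pics/t2.png',t)
cv2.imwrite('pics/m5.png',np.hstack([crop(t,280,140,50,60,8),crop(s,115,140,50,60,8)]))
E
```

```text
time_s: 10.95
position: [637.5, -140.6, 199.6]
eef_rot: [3.134, -0.006, 0.668]
wrist_force: [1.7, -0.3, 1.0]
opening: 88.1
grasp_force: 0.0
T [0.   0.12 0.03] F [-0.3 -0.4  0.2] yaw -8.13 [410.  332.  192.1] 92.0 0 12.3667
```

View pics/m5.png

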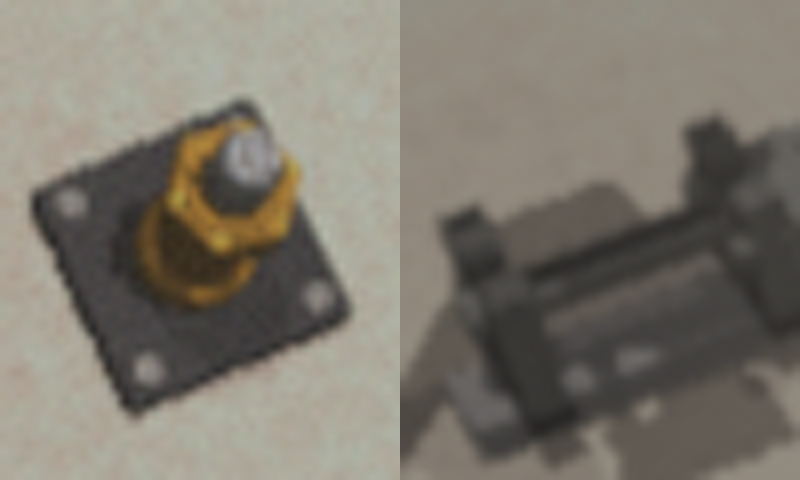

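The nut is still centred after release, with its top at crop (233,183). I'll get the flat angle by colour contour from averaged frames.

```bash
python3 - <<'E'
from h import *
fr=[cv2.imread('pics/t2.png').astype(float)]+[arm.read_camera('top')[:,:,::-1].astype(float) for _ in range(4)]
def ana(im,tag):
    k=8;c=cv2.resize(np.float32(im[135:200,275:335]),None,fx=k,fy=k,interpolation=cv2.INTER_CUBIC).clip(0,255).astype(np.uint8)
    h=cv2.cvtColor(c,cv2.COLOR_BGR2HSV)
    m=((h[...,0]>8)&(h[...,0]<30)&(h[...,1]>110)&(h[...,2]>90)).astype(np.uint8)
    m=cv2.morphologyEx(m,cv2.MORPH_OPEN,np.ones((9,9)))
    q=cv2.convexHull(np.vstack([x for x in cv2.findContours(m,0,2)[0] if cv2.contourArea(x)>200]))
    W=lambda p,z:plane('top',275+(p[0]+.5)/k-.5,135+(p[1]+.5)/k-.5,z)[:2]
    a=cv2.approxPolyDP(q,6,True)[:,0]
    w=[W(p,104) for p in a];print(tag,len(a))
    for i in range(len(a)):
        d=w[(i+1)%len(a)]-w[i];print(a[i],w[i].round(1),'len',np.linalg.norm(d).round(1),'edge normal mod60',(np.degrees(np.arctan2(d[1],d[0]))+90)%60)
    g=(h[...,2]<75).astype(np.uint8);g=cv2.morphologyEx(g,cv2.MORPH_CLOSE,np.ones((25,25)))
    K=max(cv2.findContours(g,0,2)[0],key=cv2.contourArea);r=cv2.minAreaRect(K);b=[W(p,12) for p in cv2.boxPoints(r)]
    print('flange',np.mean(b,0),[((np.degrees(np.arctan2(*(b[(i+1)%4]-b[i])[::-1]))%90).round(1),np.linalg.norm(b[(i+1)%4]-b[i]).round(1)) for i in range(4)])
    return c,m,g
ana(cv2.imread('pics/top0.png').astype(float),'start')
c,m,g=ana(np.mean(fr,0),'now')
E
```

```text
start 8
[268 165] [ 654.6 -137.6] len 22.7 edge normal mod60 32.934917685610074
[336 201] [ 644.2 -157.8] len 18.0 edge normal mod60 27.21936078425199
[333 260] [ 626.3 -157. ] len 24.2 edge normal mod60 53.47604015144776
[284 323] [ 606.8 -142.6] len 13.9 edge normal mod60 24.69096773439793
[241 341] [ 601.  -129.9] len 29.8 edge normal mod60 50.049865532334536
[207 247] [ 629.  -119.7] len 15.6 edge normal mod60 23.917929654040066
[213 196] [ 644.6 -121.4] len 5.8 edge normal mod60 6.070269428694047
[221 179] [ 649.8 -123.7] len 14.7 edge normal mod60 18.76711642790326
flange [ 634.45615814 -138.65142781] [(np.float64(26.7), np.float64(80.6)), (np.float64(24.3), np.float64(79.9)), (np.float64(26.3), np.float64(79.6)), (np.float64(24.9), np.float64(79.3))]
now 8
[267 166] [ 654.3 -137.3] len 23.1 edge normal mod60 30.921675460339074
[335 205] [ 643.  -157.5] len 14.6 edge normal mod60 27.731637508110794
[333 253] [ 628.4 -157. ] len 25.8 edge normal mod60 56.79863413818643
[285 323] [ 606.9 -142.8] len 15.4 edge normal mod60 23.578378896722484
[237 342] [ 600.7 -128.8] len 2.8 edge normal mod60 28.916421800944903
[229 337] [ 602.1 -126.4] len 32.0 edge normal mod60 43.20681657239909
[205 233] [ 633.3 -119.1] len 18.4 edge normal mod60 12.580916375346192
[224 176] [ 650.8 -124.6] len 13.2 edge normal mod60 15.235919144885528
flange [ 634.48547454 -138.56268122] [(np.float64(26.7), np.float64(80.4)), (np.float64(24.3), np.float64(79.5)), (np.float64(26.3), np.float64(79.4)), (np.float64(25.0), np.float64(79.0))]
```

```bash

python3 -m jog '0 0 -0.25 0 0 0;0 0 -0.5 0 0 0;0 0 -0.75 0 0 0;0 0 -0.92 0 0 0;0 0 -0.967 0 0 0;0 0 -0.967 0 0 0'
python3 -m jog '0 0 0 0 0 0;0 0 0 0 0 0;0 0 0 0 0 0;0 0 0 0 0 0;0 0 0 0 0 0;0 0 0 0 0 0;0 0 0 0 0 0;0 0 0 0 0 0;0 0 0 0 0 0;0 0 0 0 0 0' 0
python3 st.py;python3 -m jog '0 0 0 0 0 0;0 0 0 0 0 0;0 0 0 0 0 0' >/dev/null;python3 st.py
```

```text
time_s: 13.17
position: [409.9, 328.5, 45.5]
eef_rot: [3.139, 0.003, -0.147]
wrist_force: [-0.2, -0.1, -0.7]
opening: 92.1
grasp_force: 0.0
time_s: 14.0
position: [410.6, 330.1, 47.1]
eef_rot: [3.142, 0.0, -0.146]
wrist_force: [-0.1, 0.4, 0.3]
opening: 27.3
grasp_force: 0.0
T [ 0.02  0.17 -0.02] F [-0.1  0.4  0.3] yaw -8.39 [410.6 330.1  47.1] 27.3 0 14.0
T [0.   0.23 0.04] F [-0.3 -0.   0.3] yaw -8.39 [410.6 330.1  47.1] 7.5 0 14.25
```

```bash
python3 - <<'E'
from h import *
s=arm.read_camera('side')[:,:,::-1];t=arm.read_camera('top')[:,:,::-1]
cv2.imwrite('pics/m6.png',np.hstack([crop(s,110,120,90,95,5),crop(t,80,190,65,95,5)]))
E
```

```text
(no output)
```

View pics/m6.png

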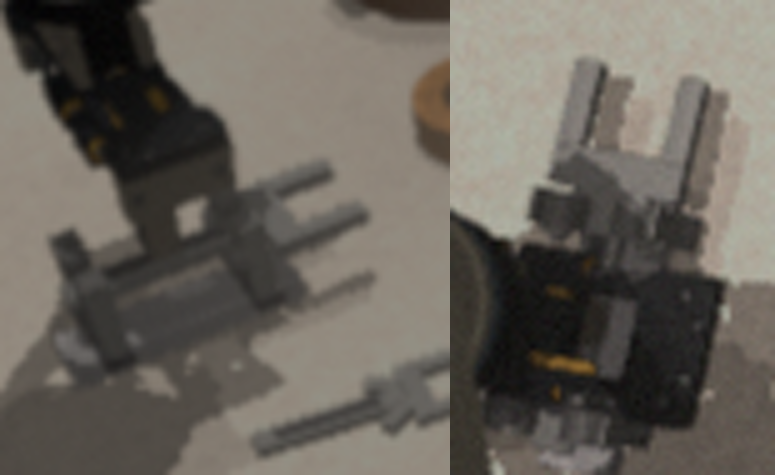

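```bash
python3 - <<'E'
from h import *
print(proj('top',[410.6,330.1,47]),proj('side',[410.6,330.1,47]))
for z in(30,40,50,60):print(z,plane('top',108.7,250,z))
# side: handle mid-line between saddles in m3 at X=280: Y~275
for z in(30,40,50,60):print(z,plane('side',115+28,145+27.5,z))
print(tri((108.7,250),(115+28.0,145+27.5)))
# intersect lines: top handle axis vs side handle line as planes
def pl(n,a,b):
    e,d1=ray(n,*a);_,d2=ray(n,*b);N=np.cross(d1,d2);return e,N/np.linalg.norm(N)
g=lambda X,Y:(80+X/6,195+Y/6); q=lambda X,Y:(115+X/10,145+Y/10)
for ta,tb in(((188,270),(165,420)),((160,270),(128,420)),((240,270),(215,420))):
  for sa,sb in(((165,295),(395,210)),((165,325),(395,245))):
    e1,n1=pl('top',g(*ta),g(*tb));e2,n2=pl('side',q(*sa),q(*sb))
    A=np.array([n1,n2,[1,0,0]]);p=np.linalg.solve(A,[n1@e1,n2@e2,410]);print(ta,sa,p.round(1),np.degrees(np.arctan2(*np.cross(n1,n2)[[1,0]])).round(1))
E
```

```text
[108.7973852  253.99380997] [143.62985183 175.00502214]
30 [420.33173996 336.74276758  30.        ]
40 [420.14555807 333.47333661  40.        ]
50 [419.95937618 330.20390563  50.        ]
60 [419.7731943  326.93447465  60.        ]
30 [422.3988754  361.42465446  30.        ]
40 [418.11781245 349.74989497  40.        ]
50 [413.83674949 338.07513549  50.        ]
60 [409.55568654 326.40037601  60.        ]
[415.93896655 331.07850668  53.78327346]
(188, 270) (165, 295) [410.  321.   72.2] 178.7
(188, 270) (165, 325) [410.  326.1  56.6] 179.4
(160, 270) (165, 295) [410.  338.4  58.4] 174.3
(160, 270) (165, 325) [410.  343.8  42.4] 175.1
(240, 270) (165, 295) [410.  295.1  92.8] 177.2
(240, 270) (165, 325) [410.  299.8  77.6] 177.9
```

```bash

python3 -m jog '0 0 0 0 0 0;0 0 -0.013 0 0 0;0 0 -0.027 0 0 0' >/dev/null;python3 st.py
```

```text
T [0.02 0.21 0.03] F [-0.2  0.8 -0.2] yaw -8.39 [410.7 330.2  43. ] 0.5 0 14.6
```

```bash

python3 -m jog '0 0 -0.013 0 0 0;0 0 -0.027 0 0 0;0 0 -0.027 0 0 0' >/dev/null;python3 st.py
```

```text
T [ 0.01  0.21 -0.05] F [ 0.1 -0.2 -0.7] yaw -8.39 [410.5 330.   38.6] 0.5 0 14.85
```

```bash

python3 - <<'E'
from h import *
s=arm.read_camera('side')[:,:,::-1];cv2.imwrite('pics/s3.png',s)
s0=cv2.imread('pics/side0.png')
o=arm.get_obs()['position'];p=proj('side',o);print(p-[115,145],o)
a=crop(s0,115,145,50,55,8);b=crop(s,115,145,50,55,8);u=((p-[115,145]+.5)*8).astype(int);cv2.drawMarker(b,tuple(int(x) for x in u),(0,0,255),0,12,1)
cv2.imwrite('pics/m7.png',cv2.convertScaleAbs(np.hstack([a,b]),alpha=1.8))
E
```

```text
[29.2166379  32.07822513] [410.49719554 329.99799133  38.74270082]
```

View pics/m7.png

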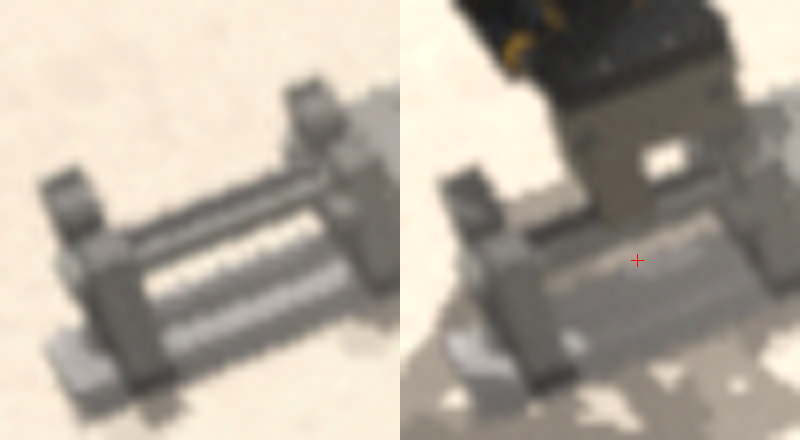

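The picture shows the shut fingertips overlapping the handle's dark stripe at right-panel (610,215), while the reported TCP projects lower, at (637,260). I'll probe by opening a little.

```bash

python3 -m jog '0 0 0 0 0 0;0 0 0 0 0 0;0 0 0 0 0 0;0 0 0 0 0 0' 0.25 >/dev/null;python3 st.py
python3 - <<'E'
from h import *
# compare handle appearance with side0 by colour profile along a column crossing the handle near finger and a bit left
s0=cv2.imread('pics/side0.png');s3=cv2.imread('pics/s3.png');n=arm.read_camera('side')[:,:,::-1]
for u in(135,138,141,144):print(u,[ (v,int(s0[v,u].mean()),int(s3[v,u].mean()),int(n[v,u].mean())) for v in range(164,186,2)])
for z in(38.6,47,56,62,75):print(z,proj('side',[410.5,330,z]),proj('side',[410.5,321,z]),proj('side',[410.5,340,z]))
E
```

```text
T [ 0.01  0.14 -0.01] F [-0.1 -0.6  0.8] yaw -8.39 [410.6 330.1  39.1] 22.4 0 15.2333
135 [(164, 129, 77, 84), (166, 131, 105, 106), (168, 131, 90, 90), (170, 120, 82, 81), (172, 66, 44, 44), (174, 71, 47, 46), (176, 66, 54, 55), (178, 93, 62, 62), (180, 125, 74, 72), (182, 84, 63, 62), (184, 64, 63, 63)]
138 [(164, 129, 43, 45), (166, 129, 46, 42), (168, 129, 53, 37), (170, 99, 55, 48), (172, 58, 38, 39), (174, 78, 54, 55), (176, 70, 57, 57), (178, 127, 74, 74), (180, 103, 65, 64), (182, 72, 64, 63), (184, 64, 62, 62)]
141 [(164, 129, 49, 47), (166, 130, 47, 47), (168, 121, 47, 48), (170, 62, 48, 45), (172, 74, 46, 46), (174, 63, 54, 44), (176, 104, 76, 76), (178, 123, 83, 82), (180, 79, 65, 64), (182, 63, 64, 64), (184, 79, 64, 63)]
144 [(164, 129, 52, 47), (166, 130, 51, 49), (168, 85, 48, 48), (170, 63, 47, 48), (172, 74, 52, 48), (174, 73, 60, 57), (176, 127, 87, 88), (178, 99, 79, 70), (180, 68, 65, 65), (182, 73, 64, 64), (184, 99, 65, 66)]
38.6 [144.22741585 177.11257415] [145.76131503 178.56725287] [142.53841324 175.51080256]
47 [143.61768199 175.03610651] [145.15707388 176.48951884] [141.92271206 173.43580564]
56 [142.95721528 172.7868666 ] [144.50252597 174.2388008 ] [141.25581622 171.18827577]
62 [142.51271624 171.27311126] [144.06199221 172.72398841] [140.80701063 169.67573976]
75 [141.53793573 167.95346589] [143.0958565  169.40184951] [139.82284314 166.35896119]
```

Both views agree the handle is at y=330, z=50-62, and the real tips end roughly 24 mm above the reported TCP. I'll open, go lower and close, watching the force.

```bash

python3 -m jog '0 0 0 0 0 0;0 0 0 0 0 0;0 0 0 0 0 0;0 0 0 0 0 0;0 0 0 0 0 0;0 0 0 0 0 0;0 0 -0.03 0 0 0;0 0 -0.07 0 0 0;0 0 -0.11 0 0 0;0 0 -0.11 0 0 0' 0.75 >/dev/null;python3 st.py
python3 -m jog '0 0 0 0 0 0;0 0 0 0 0 0;0 0 0 0 0 0;0 0 0 0 0 0;0 0 0 0 0 0;0 0 0 0 0 0;0 0 0 0 0 0;0 0 0 0 0 0' 0 >/dev/null;python3 st.py
```

```text
T [ 0.05  0.15 -0.04] F [ 0.2 -0.2  0.5] yaw -8.38 [409.8 329.5  21. ] 68.9 0 16.1167
T [0.63 0.18 0.03] F [-0.3  3.5 -0. ] yaw -8.42 [411.1 331.2  22.9] 19.5 30 16.7833
```

```bash

python3 -m jog '0 0.007 0.02 0 0 0;0 0.007 0.05 0 0 0;0 0.007 0.1 0 0 0;0 0.007 0.15 0 0 0;0 0.007 0.2 0 0 0;0 0.007 0.2 0 0 0' 0 >/dev/null;python3 st.py
python3 -m jog '0 0 0.2 0 0 0;0 0 0.4 0 0 0;0 0 0.6 0 0 0;0 0 0.6 0 0 0' >/dev/null;python3 st.py
```

```text
T [ 0.03  0.22 -0.  ] F [ 0.2 -1.  -1.9] yaw -8.37 [411.1 331.3  54.3] 19.5 30 17.2833
T [ 0.08  0.09 -0.  ] F [ 1.6  1.6 -0.9] yaw -8.38 [412.7 332.4 147.7] 19.4 30 17.6167
```

Spanner is out (about 2 N of weight, still gripped). Carrying it to the pre-fit pose.

```bash

python3 -m jog '0.193 -0.9585 0 0 0 0.0364;0.193 -0.9585 0 0 0 0.0364;0.193 -0.9585 0 0 0 0.0364;0.193 -0.9585 0 0 0 0.0364;0.193 -0.9585 0 0 0 0.0364' >/dev/null
python3 -m jog '0.193 -0.9585 0 0 0 0.0364;0.193 -0.9585 0 0 0 0.0364;0.193 -0.9585 0 0 0 0.0364;0.193 -0.9585 0 0 0 0.0364' >/dev/null
python3 -m jog '0.193 -0.9585 0 0 0 0.0364;0.193 -0.9585 0 0 0 0.0364;0.193 -0.9585 0 0 0 0.0364;0.193 -0.9585 0 0 0 0.0364' >/dev/null
python3 -m jog '0.193 -0.9585 0 0 0 0.0364;0.193 -0.9585 0 0 0 0.0364;0.193 -0.9585 0 0 0 0.0364;0.193 -0.9585 0 0 0 0.0364;0.193 -0.9585 0 0 0 0.0364;0.193 -0.9585 0 0 0 0.0364' >/dev/null;python3 st.py
python3 -m jog '0 0 -0.2 0 0 0;0 0 -0.4 0 0 0;0 0 -0.57 0 0 0;0 0 -0.57 0 0 0;0 0 -0.57 0 0 0' >/dev/null;python3 st.py
python3 - <<'E'
from h import *
o=arm.get_obs();print(o['position'],arm.get_obs()['joint_pos'].round(2))
S=[arm.read_camera('side')[:,:,::-1].astype(float) for _ in range(2)];T=[arm.read_camera('top')[:,:,::-1].astype(float) for _ in range(3)]
s=np.mean(S,0).astype(np.uint8);t=np.mean(T,0).astype(np.uint8);cv2.imwrite('pics/s4.png',s);cv2.imwrite('pics/t4.png',t)
cv2.imwrite('pics/m8.png',cv2.convertScaleAbs(np.hstack([crop(t,290,140,55,80,7),crop(s,275,190,55,80,7)]),alpha=1.4))
E
```

```text
T [-0.11  0.21 -0.05] F [-0.6  0.1 -2.5] yaw 43.89 [ 525.6 -244.5  141.4] 19.4 30 19.2
T [-0.13  0.14  0.02] F [ 1.7 -0.7 -2.6] yaw 44.09 [ 524.9 -242.    56. ] 19.6 30 19.6167
[ 524.92010663 -241.96892544   55.96621284] [-0.43  0.44  1.84  0.    0.86  0.37]
```

View pics/m8.png

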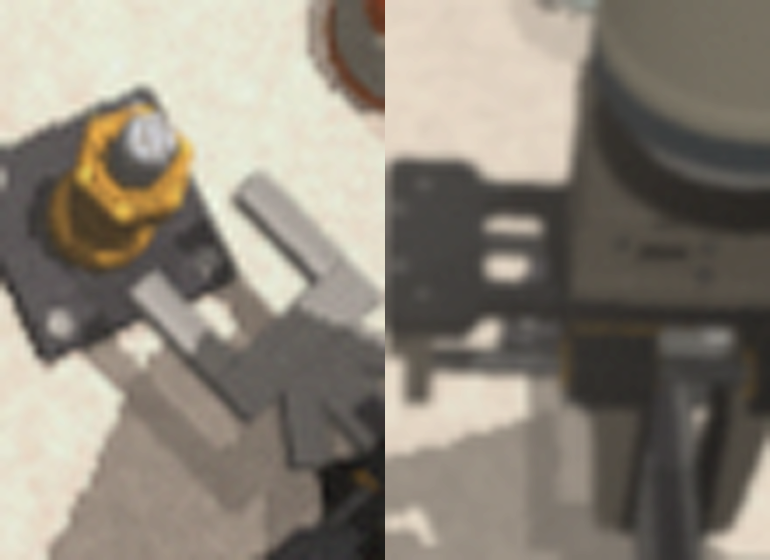

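The top view shows the spanner's prong tips at crop (247,183) and (144,279) and the nut's top face at about (135,162). I'll work out the relative pose from the same view.

```bash
python3 - <<'E'
from h import *
f=lambda X,Y,z:plane('top',290+(X+.5)/7-.5,140+(Y+.5)/7-.5,z)[:2]
z=96
A,B=[f(*p,z) for p in((233,196),(262,172))];C_,D=[f(*p,z) for p in((131,288),(158,271))]
r=(A+B)/2;l=(C_+D)/2
print('widths',np.linalg.norm(A-B),np.linalg.norm(C_-D),'sep',np.linalg.norm(r-l),'innergap',np.linalg.norm(A-D))
m=(A+B+C_+D)/4;d=r-l;print('angle from tips',np.degrees(np.arctan2(d[1],d[0]))+90, 'tip mid',m)
# prong edge directions
for p,q in(((262,172),(338,258)),((233,196),(308,290)),((158,271),(213,335)),((131,288),(245,415))):
    e=f(*p,z)-f(*q,z);print('edge ang',np.degrees(np.arctan2(e[1],e[0])),np.linalg.norm(e))
for a in(44,):
    x=np.array([np.cos(np.radians(a)),np.sin(np.radians(a))]);o=m-18*x;print('origin',o,'rel tool cmd',o-[526.4,-244.0])
    w=o-[526.4,-244.0];print('along',w@x,'lateral',w@[-x[1],x[0]])
hx=np.array([f(*p,104) for p in((84,126),(141,106),(191,158),(178,207),(137,223),(77,181))]);c=(hx.max(0)+hx.min(0))/2
print('nut',hx.mean(0),[(np.linalg.norm(p-hx.mean(0)).round(1),(np.degrees(np.arctan2(*(p-hx.mean(0))[::-1]))%60).round(1)) for p in hx])
print('tail top',f(150,137,139))
E
python3 st.py
```

```text
widths 13.192340973580736 11.003624304995599 sep 48.978062384978685 innergap 37.0050175228477
angle from tips 44.39772359892409 tip mid [ 614.68623845 -161.67014244]
edge ang 41.45599173303573 38.82943919856549
edge ang 38.5859085208974 40.65569892331812
edge ang 41.01369559176321 28.390324888858075
edge ang 42.364105999714404 57.12274895649968
origin [ 601.73812204 -174.1739931 ] rel tool cmd [75.33812204 69.8260069 ]
along 102.69892983356635 lateral -2.105631231766367
nut [ 634.64307763 -139.47709004] [(np.float64(22.0), np.float64(51.7)), (np.float64(21.3), np.float64(54.4)), (np.float64(19.4), np.float64(40.8)), (np.float64(19.9), np.float64(47.5)), (np.float64(19.4), np.float64(2.6)), (np.float64(20.2), np.float64(46.0))]
tail top [ 636.15302978 -139.22571486]
T [-0.11  0.2   0.01] F [-0.6 -0.8 -2.4] yaw 44.04 [ 527.6 -244.2   58.8] 19.4 30 19.8667
```

```bash

python3 -m jog '0.059 0.021 0 0 0 0.0056;0.059 0.021 0 0 0 0.0056;0.059 0.021 0 0 0 0.0056' >/dev/null;python3 st.py
python3 -m jog '0.023 0.024 0 0 0 0;0.046 0.048 0 0 0 0;0.046 0.048 0 0 0 0' >/dev/null;python3 st.py
```

```text
T [-0.08  0.2  -0.05] F [-0.9  0.3 -3. ] yaw 46.09 [ 536.3 -240.8   57.6] 19.5 30 20.1167
T [-0.17  0.1  -0.02] F [ 1.3 -0.1 -1.6] yaw 46.05 [ 542.8 -232.9   57. ] 19.7 30 20.3667
```

```bash

python3 -m jog '0.023 0.024 0 0 0 0;0.046 0.048 0 0 0 0;0.046 0.048 0 0 0 0' >/dev/null;python3 st.py
```

```text
T [-0.12  0.07 -0.04] F [ 0.3  0.7 -1.2] yaw 46.06 [ 549.9 -225.8   57.1] 19.6 30 20.6167
```

```bash

python3 -m jog '0.023 0.024 0 0 0 0;0.046 0.048 0 0 0 0;0.046 0.048 0 0 0 0' >/dev/null;python3 st.py
```

```text
T [-0.11  0.11 -0.06] F [ 1.2  0.5 -1.5] yaw 46.06 [ 556.8 -218.6   57.1] 19.8 30 20.8667
```

```bash

python3 -m jog '0.023 0.024 0 0 0 0;0.046 0.048 0 0 0 0;0.046 0.048 0 0 0 0' >/dev/null;python3 st.py
```

```text
T [-0.1  -0.05 -0.06] F [ 0.5 -0.8 -1.8] yaw 46.06 [ 563.7 -211.4   57.1] 19.4 30 21.1167
```

```bash
python3 - <<'E'
import numpy as np
v=complex(-72.0,-73.0)
P=[v*np.exp(-1j*np.radians(a)) for a in range(0,61,4)]
for k in range(0,len(P)-3,3):
    print(k*4,'; '.join(f"{(p-P[k]).real/150:.3f} {(p-P[k]).imag/150:.3f} 0 0 0 {-4*(i+1)/360:.4f}" for i,p in enumerate(P[k+1:k+4])))
E
```

```text
0 -0.033 0.035 0 0 0 -0.0111; -0.063 0.072 0 0 0 -0.0222; -0.091 0.110 0 0 0 -0.0333
12 -0.025 0.041 0 0 0 -0.0111; -0.047 0.083 0 0 0 -0.0222; -0.066 0.127 0 0 0 -0.0333
24 -0.016 0.045 0 0 0 -0.0111; -0.029 0.091 0 0 0 -0.0222; -0.038 0.138 0 0 0 -0.0333
36 -0.006 0.047 0 0 0 -0.0111; -0.009 0.095 0 0 0 -0.0222; -0.008 0.143 0 0 0 -0.0333
48 0.004 0.048 0 0 0 -0.0111; 0.011 0.095 0 0 0 -0.0222; 0.021 0.141 0 0 0 -0.0333
```

```bash

python3 -m jog '-0.033 0.035 0 0 0 -0.0111;-0.063 0.072 0 0 0 -0.0222;-0.063 0.072 0 0 0 -0.0222' >/dev/null;python3 st.py
python3 -m jog '-0.028 0.038 0 0 0 -0.0111;-0.028 0.038 0 0 0 -0.0111' >/dev/null;python3 st.py
```

```text
T [-0.29 -0.28 -0.18] F [ 3.3 -1.  -4.1] yaw 37.88 [ 554.1 -200.8   57.3] 19.5 30 21.3667
T [-0.46 -0.89  0.12] F [ 5.9 -0.4 -3.6] yaw 34.01 [ 551.3 -195.9   57.8] 19.5 30 21.5333
```

```bash

python3 -m jog '-0.025 0.041 0 0 0 -0.0111;-0.047 0.083 0 0 0 -0.0222;-0.047 0.083 0 0 0 -0.0222' >/dev/null;python3 st.py

```

```text
T [-0.88 -0.93  0.26] F [ 7.1 -3.8 -4.6] yaw 26.04 [ 544.8 -183.9   57.9] 19.3 30 21.7833
```

```bash

python3 -m jog '-0.019 0.044 0 0 0 -0.0111;-0.019 0.044 0 0 0 -0.0111' >/dev/null;python3 st.py

```

```text
T [-1.08 -0.79  0.3 ] F [ 6.7 -5.7 -4.5] yaw 22.06 [ 542.  -177.6   57.9] 19.7 30 21.95
```

```bash

python3 -m jog '-0.016 0.045 0 0 0 -0.0111;-0.029 0.091 0 0 0 -0.0222;-0.029 0.091 0 0 0 -0.0222' >/dev/null;python3 st.py

```

```text
T [-1.23 -0.68  0.23] F [ 5.9 -6.1 -4.7] yaw 14.06 [ 537.5 -163.9   57.9] 19.6 30 22.2
```

```bash

python3 -m jog '-0.009 0.047 0 0 0 -0.0111;-0.009 0.047 0 0 0 -0.0111' >/dev/null;python3 st.py

```

```text
T [-1.4  -0.55  0.19] F [ 5.6 -6.6 -3.6] yaw 10.09 [ 536.  -157.1   57.8] 19.5 30 22.3667
```

```bash

python3 -m jog '-0.006 0.047 0 0 0 -0.0111;-0.006 0.047 0 0 0 -0.0111' >/dev/null;python3 st.py

```

```text
T [-1.48 -0.51  0.17] F [ 5.3 -8.4 -3.7] yaw 6.09 [ 534.9 -150.1   57.8] 19.6 30 22.5333
```

```bash

python3 -m jog '-0.003 0.048 0 0 0 -0.0111;-0.003 0.048 0 0 0 -0.0111' >/dev/null;python3 st.py

```

```text
T [-1.47 -0.65  0.18] F [ 6.4 -7.7 -4.1] yaw 2.09 [ 534.7 -143.    57.8] 19.8 30 22.7
```

```bash

python3 -m jog '0.001 0.048 0 0 0 -0.0111;0.001 0.048 0 0 0 -0.0111' >/dev/null;python3 st.py

```

```text
T [-2.11 -0.81  0.38] F [  8.  -11.6  -4.5] yaw -1.85 [ 535.6 -136.8   58.1] 19.9 30 22.8667
```

```bash

python3 -m jog '0.004 0.048 0 0 0 -0.0111;0.004 0.048 0 0 0 -0.0111' >/dev/null;python3 st.py

```

```text
T [-2.35 -0.87  0.41] F [  7.2 -14.2  -4.8] yaw -5.83 [ 536.5 -130.2   58.2] 19.8 30 23.0333
```

```bash

python3 -m jog '0.005 0.036 0 0 0 -0.008;0.005 0.036 0 0 0 -0.008' >/dev/null;python3 st.py
python3 -m jog '0 0 0 0 0 0;0 0 0 0 0 0;0 0 0 0 0 0' >/dev/null;python3 st.py
```

```text
T [-2.99 -1.01  0.36] F [  8.5 -16.3  -5.3] yaw -8.64 [ 537.5 -125.3   58.3] 19.7 30 23.2
T [-2.82 -1.01  0.21] F [  8.7 -15.9  -5.7] yaw -8.53 [ 537.7 -125.1   58.3] 19.6 30 23.45
```

```bash
cat > sp.py <<'E'
from h import *
n=np.mean([arm.read_camera('top')[:,:,::-1].astype(float) for _ in range(3)],0);cv2.imwrite('pics/t5.png',n)
b=cv2.imread('pics/t2.png').astype(float)
d=n-b; bright=n.mean(2); sat=n.max(2)-n.min(2)
v,u=np.mgrid[150:200,285:335]
rows=[]
for y in range(150,190):
    print(y,' '.join(f"{int(n[y,x].mean()):3d}{'b' if sat[y,x]>60 else '.' if abs(d[y,x]).mean()<14 else '#'}" for x in range(290,332)))
E
python3 sp.py
```

```text
150 161. 156. 122#  45#  40#  72# 118# 118#  86# 121# 125# 124# 125# 126# 125# 127# 125# 126# 126# 123# 108#  74# 114# 139# 141# 141# 142# 140# 141# 140# 140# 139# 136# 138# 136# 136# 133# 134# 134# 131# 132# 131#
151 165. 155. 107#  38#  48#  75# 102#  99#  90# 123# 127# 127# 125# 125# 127# 126# 126# 127# 125# 127# 111#  83# 123# 143# 144# 143# 144# 142# 142# 142# 142# 141# 139# 139# 139# 138# 137# 137# 136# 136# 133# 134#
152 163. 147#  76#  36#  59#  90#  91#  76# 100# 125# 125# 126# 124# 126# 126# 125# 128# 124# 127# 120. 102#  96# 131# 148# 146# 145# 143# 145# 143# 142# 143# 143# 142# 141# 143# 139# 138# 138# 139# 138# 139# 135#
153 158. 123#  43#  39#  63# 107# 112#  80# 111# 125# 127# 126# 126# 128# 127# 128# 126# 127. 126# 116#  92# 108. 133. 147# 146# 146# 145# 145# 146# 145# 142# 144# 144# 142# 141# 142# 140# 142# 140# 140# 141# 137#
154 153. 105#  38#  42#  71# 120# 123#  78# 116# 125# 126# 126# 125# 127# 124. 126. 126# 128# 127# 115.  89. 119# 142# 147# 148# 147# 147# 146# 146# 147# 147# 145# 146# 145# 145# 142# 144# 144# 142# 142# 143# 141#
155 142#  81#  51#  49#  73# 1
[... 6877 characters left out ...]
125# 126# 124# 124# 113#  98. 108. 116. 115# 114# 116# 117# 117# 118# 121# 120# 122# 121# 121# 122# 123# 123# 124# 125# 126# 127# 128# 129# 129# 129# 128#
188  59#  77# 115# 123# 125# 127# 125# 126# 126# 125# 126# 124# 124# 126# 122# 107# 102# 105# 112# 112# 112# 116# 114# 116# 116# 115# 117# 117# 117# 118# 120# 119# 120# 121# 121# 124# 124# 124# 125# 126# 126# 127#
189  58#  86# 120# 126# 124. 125# 124# 128# 126# 126# 124# 126# 124# 124. 118#  98# 100# 103# 108# 107# 111# 111# 110# 110# 111# 115# 114# 116# 116# 117# 117# 117# 118# 120# 120# 120# 121# 124# 122# 124# 124# 125#[ WARN:0@3.731] global loadsave.cpp:1063 imwrite_ Unsupported depth image for selected encoder is fallbacked to CV_8U.
```

The arm hides the jaw, so I judge by moments: a plateau of about 1.0–1.1 Nm over roughly 27°, then a rise to 1.8 Nm. I'll unload and check the rebound.

```bash

python3 -m jog '-0.004 -0.036 0 0 0 0.008;-0.004 -0.036 0 0 0 0.008' >/dev/null;python3 st.py
python3 -m jog '-0.003 -0.036 0 0 0 0.008;-0.003 -0.036 0 0 0 0.008' >/dev/null;python3 st.py
```

```text
T [-1.36 -1.25  0.03] F [10.  -6.7 -4.3] yaw -5.58 [ 537.2 -129.5   58.3] 19.3 30 23.7667
T [-0.58 -1.44 -0.04] F [10.4 -2.3 -4.9] yaw -2.74 [ 536.8 -134.    58.2] 19.6 30 23.9333
```

```bash

python3 -m jog '0.022 0.03 0 0 0 -0.006;0.022 0.03 0 0 0 -0.006' >/dev/null;python3 st.py
python3 -m jog '0.003 0.036 0 0 0 -0.008;0.003 0.036 0 0 0 -0.008' >/dev/null;python3 st.py
```

```text
T [-1.02 -0.07 -0.27] F [ 1.2 -4.6 -0.7] yaw -5.14 [ 537.1 -129.1   57.5] 20.0 30 24.1
T [-2.83  0.11  0.04] F [  0.1 -16.8  -2.1] yaw -7.96 [ 537.6 -125.3   57.6] 19.5 30 24.2667
```

```bash

python3 -m jog '0.004 0.036 0 0 0 -0.008;0.004 0.036 0 0 0 -0.008' >/dev/null;python3 st.py

```

```text
T [-1.88  0.35 -0.1 ] F [-2.8 -9.2 -0.5] yaw -10.87 [ 537.3 -119.7   57.4] 19.3 30 24.4333
```

```bash

python3 -m jog '0.006 0.034 0 0 0 -0.008;0.006 0.034 0 0 0 -0.008' >/dev/null;python3 st.py

```

```text
T [-3.1   0.59  0.01] F [ -3.5 -17.2   0.3] yaw -13.72 [ 537.9 -115.    57.3] 19.6 30 24.6
```

```bash

python3 -m jog '0.008 0.034 0 0 0 -0.008;0.008 0.034 0 0 0 -0.008' >/dev/null;python3 st.py

```

```text
T [-2.3  -0.36 -0.2 ] F [  2.9 -11.9  -1.6] yaw -16.65 [ 540.8 -109.8   57.7] 19.8 30 24.7667
```

```bash
python3 - <<'E'
from h import *
n=np.mean([arm.read_camera('side')[:,:,::-1].astype(float) for _ in range(3)],0);cv2.imwrite('pics/s5.png',n.astype(np.uint8))
c=np.array([635,-139.1]);
for nm,p in dict(tailtop=(635,-139.1,139),nuttop=(635,-139.1,104),nutbot=(635,-139.1,76),flange=(635,-139.1,12)).items():print(nm,proj('side',p).round(1))
x=np.array([np.cos(np.radians(-17)),np.sin(np.radians(-17))]);y=np.array([-x[1],x[0]])
for nm,a,b in(('tipR',18,-25),('tipL',18,25),('backR',-40,-32),('backL',-40,32)):print(nm,proj('side',[*(c+a*x+b*y),96]).round(1))
sat=n.max(2)-n.min(2);g=n.mean(2)
for v in range(186,236):
    print(v,''.join('B' if sat[v,u]>38 else ' .:-=+*o#@'[9-min(9,int(g[v,u]/13))] for u in range(270,345)))
E
```

```text
tailtop [314.2 198.2]
nuttop [312.7 208. ]
nutbot [311.7 215.5]
flange [309.3 231.5]
tipR [323.9 214.5]
tipL [313.3 201.7]
backR [305.4 224. ]
backL [292.4 207. ]
186 ******+*oooooooooo**++-:--:::...............::                             
187 ******+*oooooooooo*+++-::-:::...............::                             
188 *+****+*ooooooooo**++=: .:-:::.............::.                             
189 *+++****oooooooooo**++:  .::::::..........:::                              
190 **++**+*oooooooooo****=.  .:-:::::......::..                               
191 o**++++*ooo**ooooooooo*-   .....:::::::::..                                
192 o***+++*oo**ooooooooooo+:      .. ...:...                                  
193 oo***++*ooooooooooooooo*+:          .                                      
194 ooo**+**oooooooooooooooo*=:                                                
195 *ooo***oooooooooooooooooo*=.                                               
196 *ooooooooooooooooo****oooo*-.                                              
197 *ooooooooooooooooo**+**oooo+:             .          
[... 2342 characters left out ...]

227 ++++++***++++***+***++++++++++++*++***+++++++BB=++++===+=                  
228 ++++++***++++**++++++++==+*++++**+B+*+++BB++BBB=++++++++-                  
229 +++===+**++++++++++===--=+*******BBB++BBBB++BBB++++++++=.                  
230 ===---=**++++=--==:..::-=*********+BBBBBBB++BB+++++++++=.                  
231 --::::-=+++=-:.:::   .:-+*********+BBBBBBBBBB++++++++++-                   
232 :::::::-==--::::::.  .:=**********++BBBBBBBB++++++++++=.                   
233 ::::::::-:::::::::::::-+**********++BBBBBBB+++***+++++=                    
234 ::::::::::::::::::::::=*+++********+++BBB++++*****++++-                    
235 :::::::::::::::..::::-+*+++*********+++++++******++++=.
```

```bash

python3 -m jog '0 0 0 0 0 0;0 0 0 0 0 0' >/dev/null;python3 st.py
python3 -m jog '0.009 0.033 0 0 0 -0.008;0.009 0.033 0 0 0 -0.008;0.009 0.033 0 0 0 -0.008' >/dev/null;python3 st.py

```

```text
T [-2.13 -0.42 -0.4 ] F [  3.6 -11.2  -1.9] yaw -16.54 [ 541.2 -109.4   57.9] 19.8 30 25.0833
T [-0.71 -0.31 -0.55] F [ 2.7 -3.2 -0.9] yaw -19.51 [ 541.7 -102.9   57.6] 19.6 30 25.3333
```

```bash

python3 -m jog '0.011 0.032 0 0 0 -0.008;0.011 0.032 0 0 0 -0.008;0.011 0.032 0 0 0 -0.008' >/dev/null;python3 st.py

```

```text
T [-0.81 -0.35 -0.63] F [ 1.3 -4.7 -0.5] yaw -22.39 [543.2 -97.8  57.5] 19.7 30 25.5833
```

```bash

python3 -m jog '-0.06 0.025 0 0 0 0;-0.12 0.05 0 0 0 0;-0.12 0.05 0 0 0 0' >/dev/null;python3 st.py
python3 -m jog '-0.1 0.041 0 0 0 0;-0.22 0.09 0 0 0 0;-0.22 0.09 0 0 0 0' >/dev/null;python3 st.py

```

```text
T [-2.65 -5.19 -0.48] F [ 30.4 -15.3  -3.8] yaw -22.33 [537.8 -93.4  61.7] 19.8 30 25.8333
T [-2.58 -5.09 -0.41] F [ 31.1 -14.5  -3.4] yaw -22.33 [505.3 -79.5  62. ] 19.7 30 26.0833
```

The force held at about 31 N while the tool moved back, so the handle is sliding through the pads with the jaw wedged on the nut past its corner. I'll relieve the pull, then continue clockwise, which can't loosen the nut, to the next flats.

```bash

python3 -m jog '0.045 -0.02 0 0 0 -0.004;0.045 -0.02 0 0 0 -0.004;0.045 -0.02 0 0 0 -0.004' >/dev/null;python3 st.py
python3 - <<'E'
from h import *
n=np.mean([arm.read_camera('side')[:,:,::-1].astype(float) for _ in range(3)],0);cv2.imwrite('pics/s6.png',n.astype(np.uint8))
sat=n.max(2)-n.min(2);g=n.mean(2)
for v in range(194,228):
    print(v,''.join('B' if sat[v,u]>38 else ' .:-=+*o#@'[9-min(9,int(g[v,u]/13))] for u in range(285,335)))
n=np.mean([arm.read_camera('top')[:,:,::-1].astype(float) for _ in range(3)],0);cv2.imwrite('pics/t6.png',n.astype(np.uint8))
sat=n.max(2)-n.min(2);g=n.mean(2)
for v in range(145,190):
    print(v,''.join('B' if sat[v,u]>50 else ' .:-=+*o#@'[9-min(9,int(g[v,u]/17))] for u in range(280,340)))
E
```

```text
T [-0.9  -2.66 -0.  ] F [13.4 -5.1 -0.7] yaw -23.79 [504.6 -80.5  59.3] 19.6 30 26.3333
194                                                   
195                                                   
196                                                   
197                            .                      
198                          .:. ..                   
199                          :-:.....                 
200                          -==:::--                 
201                         .-==-----                 
202                      ...-======-:                 
203                  .....BBB=======:                 
204             .........:BBB=======:                 
205          ...:::::...:BBB=+======BBB               
206         :::.::::::::-BBB=+======BBBB              
207  .      --::.::::-==BBBB=+======BBBB              
208 .....  .---:..::::-=BBBBB======BBBBB              
209 :::::...:--::.:::::-BBBBBB====BBBBBB              
210 -::::::::::::..:::.-=BBBBBBBBBBBBBB:              
211 =---::::::::::..:::-++BBBBBBBBBBBBB.              
212 *+==-::::::::::..:
[... 3082 characters left out ...]
.....................................:...::::::-+*
180 .       . . . ..........................................::+*
181                ..........................................:=*
182                  ..  ....................................:=*
183                            .. ...........................:=*
184                              . ..........................:+*
185                                  .  .....................:+*
186                                    .    .................:+*
187                                           . .............:+*
188                                                 .  ......:**
189                                                       ...-**
```

```bash
python3 - <<'E'
from h import *
f=lambda u,v,z:plane('top',u,v,z)[:2]
l=f(301.2,152.5,96);r=f(321.8,161,96);d=l-r;a=np.degrees(np.arctan2(d[1],d[0]))-90;m=(l+r)/2;x=np.array([np.cos(np.radians(a)),np.sin(np.radians(a))])
print('sep',np.linalg.norm(d),'ang',a,'mid',m,'origin',m-18*x)
n=cv2.imread('pics/t6.png').astype(np.float32)
c=cv2.resize(n[140:185,285:335],None,fx=8,fy=8,interpolation=cv2.INTER_CUBIC).clip(0,255).astype(np.uint8)
h=cv2.cvtColor(c,cv2.COLOR_BGR2HSV);mk=((h[...,0]>8)&(h[...,0]<32)&(h[...,1]>90)&(h[...,2]>70)).astype(np.uint8)
mk=cv2.morphologyEx(mk,cv2.MORPH_OPEN,np.ones((5,5)))
k=cv2.convexHull(np.vstack([q for q in cv2.findContours(mk,0,2)[0] if cv2.contourArea(q)>100]))
p=cv2.approxPolyDP(k,4,True)[:,0]
W=[f(285+(q[0]+.5)/8-.5,140+(q[1]+.5)/8-.5,104) for q in p]
for i in range(len(p)):
    e=W[(i+1)%len(p)]-W[i];print(p[i],W[i].round(1),np.linalg.norm(e).round(1),((np.degrees(np.arctan2(e[1],e[0]))+90)%60).round(1))
print(plane('top',310.5,156.5,139))
E
```

```text
sep 53.045456818215776 ang -21.367008248884403 mid [ 653.13766383 -147.01139884] origin [ 636.3748801  -140.45326789]
[167 123] [ 655.  -131.4] 8.0 4.1
[194 122] [ 655.5 -139.4] 20.5 24.3
[250 163] [ 643.6 -156.1] 11.8 49.1
[263 200] [ 632.5 -159.9] 12.4 55.3
[239 233] [ 622.2 -152.8] 19.3 55.5
[174 226] [ 623.7 -133.6] 13.7 42.5
[130 211] [ 627.9 -120.6] 7.8 45.8
[123 186] [ 635.4 -118.5] 5.6 18.3
[127 168] [ 640.9 -119.6] 18.4 50.2
[ 642.3271568  -138.06163869  139.        ]
```

The nut's edges now read about 50° mod 60, against an expected final 47.7°, so the gland is at its stop. The jaw is merely wedged past a corner, so I'll continue clockwise about 20° to align with the next flats.

```bash

python3 -m jog '0.03 0.059 0 0 0 -0.0111;0.03 0.059 0 0 0 -0.0111' >/dev/null;python3 st.py
python3 -m jog '0.034 0.057 0 0 0 -0.0111;0.034 0.057 0 0 0 -0.0111' >/dev/null;python3 st.py

```

```text
T [-0.63 -1.99 -0.03] F [10.8 -3.4  0.2] yaw -28.0 [507.9 -70.5  58.9] 19.4 30 26.8
T [-0.49 -1.24 -0.02] F [ 6.1 -2.3  0.2] yaw -31.98 [511.  -61.4  58.3] 19.5 30 26.9667
```

```bash

python3 -m jog '0.038 0.055 0 0 0 -0.0111;0.038 0.055 0 0 0 -0.0111' >/dev/null;python3 st.py
python3 -m jog '0.042 0.052 0 0 0 -0.0111;0.042 0.052 0 0 0 -0.0111;0.042 0.052 0 0 0 -0.0111' >/dev/null;python3 st.py

```

```text
T [ 0.26 -0.06  0.19] F [ 1.   0.6 -1.7] yaw -35.94 [514.2 -52.5  57.3] 19.6 30 27.1333
T [ 0.37 -0.05  0.25] F [ 2.   0.8 -2.5] yaw -39.64 [519.2 -45.5  56.9] 19.9 30 27.3833
```

```bash

python3 -m jog '-0.025 0.021 0 0 0 0;-0.05 0.042 0 0 0 0;-0.05 0.042 0 0 0 0' >/dev/null;python3 st.py

```

```text
T [0.63 0.14 0.37] F [ 0.9  3.1 -1.8] yaw -39.81 [510.7 -39.1  56.9] 19.8 30 27.6333
```

```bash

python3 -m jog '-0.05 0.045 0 0 0 0;-0.1 0.09 0 0 0 0;-0.1 0.09 0 0 0 0' >/dev/null;python3 st.py
python3 -m jog '-0.1 0.084 0 0 0 0;-0.2 0.168 0 0 0 0;-0.2 0.168 0 0 0 0' >/dev/null;python3 st.py

```

```text
T [0.22 0.28 0.05] F [ 0.4 -0.2 -1.4] yaw -39.88 [493.8 -25.   56.5] 19.8 30 27.8833
T [0.14 0.21 0.02] F [-0.7  0.5 -2.3] yaw -39.86 [462.7   0.5  56.4] 19.4 30 28.1333
```

```bash
python3 - <<'E'
from h import *
n=np.mean([arm.read_camera('top')[:,:,::-1].astype(float) for _ in range(4)],0);cv2.imwrite('pics/t7.png',n.astype(np.uint8))
f=lambda q,z:plane('top',285+(q[0]+.5)/8-.5,140+(q[1]+.5)/8-.5,z)[:2]
for nm in('t2','t7'):
    n=cv2.imread(f'pics/{nm}.png').astype(np.float32)
    c=cv2.resize(n[140:185,285:335],None,fx=8,fy=8,interpolation=cv2.INTER_CUBIC).clip(0,255).astype(np.uint8)
    h=cv2.cvtColor(c,cv2.COLOR_BGR2HSV);mk=((h[...,0]>8)&(h[...,0]<32)&(h[...,1]>90)&(h[...,2]>100)).astype(np.uint8)*255
    # keep only pixels whose z=104 point lies within 23 mm of nut axis
    yy,xx=np.mgrid[0:mk.shape[0]:8,0:mk.shape[1]:8]
    cc=np.array([635,-139.3])
    M=np.array([[np.linalg.norm(f((x,y),104)-cc)<22.5 for x in range(0,mk.shape[1],4)] for y in range(0,mk.shape[0],4)],np.uint8)
    mk&=cv2.resize(M,mk.shape[::-1],interpolation=0)*255
    pts=np.array([f((x,y),104)-cc for y,x in zip(*np.where(mk[::3,::3]))for x,y in[(x*3,y*3)]])
    # support function of the top face over its clear upper half: max extent by direction
    print(nm,len(pts))
    A=np.arange(-180,180,6);s=[np.percentile(pts@[np.cos(np.radians(a)),np.sin(np.radians(a))],99.5) for a in A]
    print(' '.join(f'{a}:{v:.1f}' for a,v in zip(A,s)))
    print({k:round(float(np.degrees(np.angle(np.sum([(v)*np.exp(6j*np.radians(a)) for a,v in zip(A,s) if abs(a)<=150 ])))/6),1) for k in['corner phase mod60']})
    for row in range(148,176):print(row,''.join('B' if (n[row,u].max()-n[row,u].min())>60 and n[row,u].mean()>75 else 'b' if (n[row,u].max()-n[row,u].min())>40 else '.' for u in range(293,328)))
E
```

```text
t2 832
-180:19.0 -174:18.5 -168:17.8 -162:17.4 -156:18.0 -150:18.6 -144:19.1 -138:19.3 -132:19.5 -126:19.4 -120:19.3 -114:19.1 -108:18.8 -102:18.5 -96:18.6 -90:19.1 -84:19.4 -78:19.5 -72:19.6 -66:19.5 -60:19.3 -54:19.0 -48:18.4 -42:18.3 -36:19.0 -30:19.9 -24:20.5 -18:20.9 -12:20.9 -6:20.8 0:20.4 6:20.2 12:19.8 18:19.7 24:20.0 30:20.4 36:20.7 42:20.8 48:20.5 54:20.4 60:20.0 66:19.3 72:18.7 78:18.5 84:18.8 90:19.0 96:19.4 102:19.6 108:19.6 114:19.3 120:18.9 126:18.3 132:17.5 138:17.2 144:17.6 150:18.1 156:18.5 162:19.0 168:19.2 174:19.2
{'corner phase mod60': -21.5}
148 ...................................
149 ...................................
150 ...................................
151 ...................................
152 ...................................
153 ...................................
154 ...................................
155 ...............bbBb................
156 ...........bBBBB...................
157 ..........BBBBB....................
158 .........bBBBB.....................
159 .........BBBBb........b............
160 .........BBBb.........bB...........
161 .....
[... 1580 characters left out ...]
.......b............
159 .........bBBBb........b............
160 ........bBBBb.........bb...........
161 ........BBBB..........bB...........
162 ........BBBb..........BB...........
163 ........BBBB.........bBBB..........
164 ........bBBBb........BBBB..........
165 .........BBBB.......BBBBb..........
166 ......b..bBBBB....bBBBBB...........
167 .....bb..bBBBBBBBBBBBBB............
168 .....bb...BBBBBBBBBBBB.............
169 .....bb...bBBBBBBBBBBb.............
170 ....bbb....bbbBBBBBBb..............
171 .....bb.........bbBb...............
172 .....bb...........b................
173 .....bb.........bbb................
174 ......bb.......bBB.................
175 ........bb...bbBBb.................
```

By the support-function minima the flats went from 18° to 49°≡-11° (mod 60), a turn of about 29° = 0.5 rad, so the gland is fully tightened. Now to the mat.

```bash

python3 -m jog '0 0 0.2 0 0 0;0 0 0.4 0 0 0;0 0 0.55 0 0 0;0 0 0.55 0 0 0' >/dev/null;python3 st.py
python3 -m jog '-0.233 -0.757 0 0 0 0.0444;-0.233 -0.757 0 0 0 0.0444;-0.233 -0.757 0 0 0 0.0444;-0.233 -0.757 0 0 0 0.0444' >/dev/null
python3 -m jog '-0.233 -0.757 0 0 0 0.0444;-0.233 -0.757 0 0 0 0.0444;-0.233 -0.757 0 0 0 0.0444;-0.233 -0.757 0 0 0 0.0444' >/dev/null
python3 -m jog '-0.233 -0.757 0 0 0 0.0444;-0.233 -0.757 0 0 0 0.0444;-0.233 -0.757 0 0 0 0.0444;-0.233 -0.757 0 0 0 0.0444;-0.233 -0.757 0 0 0 0.0444' >/dev/null;python3 st.py
python3 - <<'E'
from h import *
n=np.mean([arm.read_camera('top')[:,:,::-1].astype(float) for _ in range(2)],0);cv2.imwrite('pics/t8.png',n.astype(np.uint8))
g=n.mean(2)
for p in((427,-330,3),(358,-340,3)):print(proj('top',p))
for v in range(190,330,4):print(v,''.join(' .:-=+*o#@'[9-min(9,int(g[v,u]/17))] for u in range(320,430,2)))
E
```

```text
T [ 0.12  0.17 -0.02] F [ 1.4 -0.2 -1.3] yaw -39.92 [470.6  -1.3 143.7] 19.7 30 28.6667
T [-0.08  0.32  0.03] F [-0.1  1.4 -1.4] yaw 7.75 [ 361.6 -343.1  138.7] 19.7 30 29.75
[377.96496718 255.43014522]
[382.68205319 283.63729805]
190                                                        
194                                                        
198                                :--=*o###.              
202                  .--=*o#################=              
206        .o###############################o              
210         #################################+=--          
214         *#####################o--=########*--:         
218         .######################+--o#######*=--.        
222          o#####################o--+#######o*--:        
226          :####################@#+--########*=--       .
230          .######################*===-----------:     . 
234           o##########@@@@##@#@@@#=--------------       
238           .###########@#@#@#@@@@#*+++=--------         
242           .############@@@@@#@@###@o=--=---=----       
246            *##########@#@
[... 530 characters left out ...]
##@@@@@@@@@@@@@#@@#@#@@#@##@@@#@#####o**
286 .--====:.--====##@#@@@@@@@@@@@@#@##@@@@@@###@@@######*#
290 ------.  ======o@@@#@@@@@@@@@@@#@######@@###@@@######o#
294 ----     :=====-####@@@@@@@@@@@@@########@@#@@@@#######
298 --             .#####@@@@@@@@@@@##########@@@@@@######o
302 ==:          .  o####@@#@@@@@@@@##oo#######@@@@@@#####o
306 -=-=:           :#####@@@@@@@@@@#@##o*#########@@@@@@##
310 ---===:          ###@@@@@@@@@@@@#########o=--::::.. .:o
314 ------==:        =@#@@@@@@@o*::-:.......::::.:.::.:::::
318 -========-:    .==+====:.:....:.....:::::::::::....:. .
322 =-======-==- .=--====.....:... :....:..:::::::::::::.:.
326 -=--==---=========-.   ....  ....:..::..:.:::::.::::.::
```

```bash

python3 -m jog '0 0 -0.25 0 0 0;0 0 -0.5 0 0 0;0 0 -0.75 0 0 0;0 0 -0.9 0 0 0;0 0 -0.95 0 0 0;0 0 -0.95 0 0 0' >/dev/null;python3 st.py
python3 -m jog '0 0 -0.02 0 0 0;0 0 -0.04 0 0 0;0 0 -0.04 0 0 0' >/dev/null;python3 st.py

```

```text
T [0.16 0.26 0.08] F [-0.9  1.4 -1.3] yaw 8.11 [ 361.8 -339.2   -4.4] 19.8 30 30.35
T [ 0.28 -0.28  0.09] F [2.1 1.6 0.5] yaw 8.06 [ 363.3 -342.    -7.9] 19.6 30 30.6
```

```bash

python3 -m jog '0 0 -0.02 0 0 0;0 0 -0.04 0 0 0;0 0 -0.04 0 0 0' >/dev/null;python3 st.py

```

```text
T [ 0.04 -0.21  0.01] F [0.2 0.4 1. ] yaw 8.04 [ 362.5 -341.8  -14.8] 19.7 30 30.85
```

```bash

python3 -m jog '0 0 -0.015 0 0 0;0 0 -0.02 0 0 0;0 0 -0.02 0 0 0' >/dev/null;python3 st.py

```

```text
T [-0.04 -0.08  0.02] F [-0.5 -0.3  1.2] yaw 8.05 [ 362.3 -341.6  -18.1] 19.6 30 31.1
```

```bash

python3 -m jog '0 0 -0.013 0 0 0;0 0 -0.013 0 0 0' >/dev/null;python3 st.py

```

```text
T [-0.12  0.02 -0.02] F [-1.  -0.5  0.1] yaw 8.05 [ 362.1 -341.4  -20.2] 19.3 30 31.2667
```

```bash

python3 -m jog '0 0 -0.01 0 0 0;0 0 -0.01 0 0 0' >/dev/null;python3 st.py

```

```text
T [ 0.54  0.62 -0.03] F [-4.2  2.6 16.9] yaw 8.06 [ 362.2 -341.5  -20.6] 19.4 38 31.4333
```

```bash

python3 -m jog '0 0 0.012 0 0 0;0 0 0.012 0 0 0' >/dev/null;python3 st.py
python3 -m jog '0 0 0 0 0 0;0 0 0 0 0 0;0 0 0 0 0 0;0 0 0 0 0 0;0 0 0 0 0 0;0 0 0 0 0 0' 0.6 >/dev/null;python3 st.py
python3 -m jog '0 0 0.05 0 0 0;0 0 0.2 0 0 0;0 0 0.4 0 0 0;0 0 0.6 0 0 0;0 0 0.8 0 0 0;0 0 1 0 0 0;0 0 1 0 0 0' >/dev/null;python3 st.py

```

```text
T [-0.01 -0.01  0.01] F [-0.5  0.2 -0. ] yaw 8.06 [ 362.3 -341.5  -19.4] 19.8 30 31.6
T [ 0.01  0.14 -0.01] F [-0.1  0.3  0.6] yaw 8.07 [ 362.1 -341.4  -19.7] 54.8 0 32.1
T [-0.    0.16  0.  ] F [ 1.  -0.8  1. ] yaw 8.07 [ 364.7 -343.9  136.3] 55.0 0 32.6833
```

```bash

python3 -m jog '0 0.25 0.3 0 0 0;0 0.5 0.5 0 0 0;0 0.75 0.6 0 0 0;0 0.99 0.6 0 0 0;0 0.99 0.6 0 0 0' >/dev/null
python3 -m jog '0 0.25 0 0 0 0;0 0.5 0 0 0 0;0 0.75 0 0 0 0;0 0.99 0 0 0 0;0 0.99 0 0 0 0;0 0.99 0 0 0 0' >/dev/null; python3 st.py
python3 - <<'E'
from h import *
n=np.mean([arm.read_camera('top')[:,:,::-1].astype(float) for _ in range(2)],0).astype(np.uint8);cv2.imwrite('pics/t9.png',n)
g=n.astype(float).mean(2);t0=cv2.imread('pics/top0.png').astype(float).mean(2)
m=np.zeros(g.shape,np.uint8);m[195:318,335:421]=(g[195:318,335:421]-t0[195:318,335:421]>35)
k=[c for c in cv2.findContours(m,0,2)[0] if cv2.contourArea(c)>30]
for c in k:
    r=cv2.minAreaRect(c);W=[plane('top',*p,15)[:2].round(0) for p in cv2.boxPoints(r)];print(cv2.contourArea(c),W)
for v in range(190,322,4):print(v,''.join(' .:-=+*o#@'[9-min(9,int(g[v,u]/17))] for u in range(326,426,2)))
# disturbance elsewhere: brightness-robust template match of each bystander
for nm,(u,v,w,h) in dict(beaker=(238,92,32,44),bottle=(336,118,36,40),jar=(382,142,34,34),boss=(242,188,18,30),ring=(82,126,48,46),flask=(143,115,38,38),round=(192,155,44,46),driver=(246,218,18,70),small=(155,208,38,60)).items():
    T=np.float32(t0[v:v+h,u:u+w]);S=np.float32(g[v-6:v+h+6,u-6:u+w+6]);q=cv2.minMaxLoc(cv2.matchTemplate(S,T,5));print(nm,round(q[1],2),q[3][0]-6,q[3][1]-6)
E
```

```text
T [-0.1   0.17 -0.05] F [ 0.1 -1.6 -0.2] yaw 8.34 [361.9 -42.9 220.4] 55.6 0 33.6
371.5 [array([ 401., -245.]), array([ 405., -269.]), array([ 281., -287.]), array([ 276., -264.])]
794.0 [array([ 519., -287.]), array([ 531., -351.]), array([ 348., -375.]), array([ 337., -313.])]
190                                                   
194                                                   
198                             :--=*o###.            
202               .--=+*#################=            
206     .o###############################o            
210      #################################-           
214      *################################*           
218      .############*==#######+:-########:          
222       ############o:-o#######:-o#######+          
226       :############=:=#######-:=########          
230       .############+:-#######*:-########=         
234        o###########o:-=---------o#######o         
238        .############--:---------=########-        
242        .##############o--------########@#*        
246         *#############-------+:--######@##.   
[... 420 characters left out ...]
@o-**+@@#@@@###@@@@=    
282 :::::-**-:::::::*#@#@#######-**=@@@@#@@#@#@#@o    
286 :::::-**-:::::::+#########@@+:--#@@#######@@@@-   
290 :.::.:**::::::::-###@@#@#@##o+**#@@@@#@@@@@@@@*   
294 .....:**:....:..-#####@#@##@@@##@#@@@@@#@@@@@@@.  
298 .....:**:.......-##@@###@@#@#@@@@@@#@@@#@@@@@@@+  
302 .....:**:.:..:..-#####@@###@@##@@@@@#@##@@@@@@@#  
306   . .:**:...:...-###@##@@#@@####@@@@@@@@#@@@@@@@- 
310     .-o*:.......-######@##@#@@@@@@##@o*=-:.... .  
314    ..+o+:.....:.-@#@@###o*-::..   .  .. . ..   . .
318 ....:+o+:..:.....       .         . ... ... .  ...
beaker 1.0 0 0
bottle 1.0 0 0
jar 1.0 0 0
boss 1.0 0 0
ring 1.0 0 0
flask 1.0 0 0
round 1.0 0 0
driver 0.87 0 0
small 1.0 0 0
```

```bash
python3 -c "
from cell import arm
print(arm.job_done())"
```

```text
the job is handed in; nothing more can be done
None
```

I handed the job in at about 34 s: the hex nut was turned hand-tight, then tightened about 29° with the spanner to the firm stop, and the spanner was laid flat on the mat. In the top view nothing else had moved, though the screwdriver matched its start picture less well, probably because of the arm. Two things went less than cleanly: my hand turn overshot to 1.09 Nm, and at the stop the jaw slipped past a corner and wedged, so I worked it clockwise and free.

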